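# Load the power-module test deck from a mixed row, set program 4 and start

## Robot

A 6-joint arm with a two-finger parallel gripper is mounted at the origin on the work surface. World frame = base frame: x ahead of the robot, y to its left, z up, the work surface at z = 0. Lengths are in m, angles in rad, forces in N, time in s.
With the tool pointing down it reaches from about 0.35 to 0.85 m from the base axis. Payload 8.1 kg.
Tool frame: the origin (TCP) lies between the finger pads; the fingertips stand tips_ahead ahead of it and the grasp point (between the pads) lies 8 mm behind it (tips_ahead is the distance from the TCP to the fingertips, in m); z points along the fingers, x is the direction in which the jaws open and shut, and the axes are right-handed (so a half turn about z gives the same grasp; the last joint's range is limited). The gripper opens to 93 mm and grips with 3 to 60 N. Pads are 15 mm wide; open, the fingers measure 128 mm over their backs; the gripper's body (75 mm by 188 mm) begins 65 mm behind the grasp point.
Start: joints at [-1.361, 0.13, 1.488, -0, 1.523, -0.085], TCP at [0.174, -0.574, 0.23] pointing down, gripper open.
Joint ranges: [-2.96, 2.96], [-0.89, 2.26], [0.02, 2.5], [-1.34, 4.48], [0, 2.73], [-2.66, 2.66]. Speed limits (rad/s): [2.39, 2.39, 2.79, 3.14, 3.14, 3.14].

## Interface

Orientations are given as a rotation vector (axis times angle).
In Python, from plant import * gives the robot as it stands.
- The arm moves only by the tool play_rows, never from a script. Its argument "increments" is a list that holds one entry, the list of rows, each a list of 4 numbers: the shift along the tool's x, y, z in cm, then the turn about the tool's z in rad. A call has 1 to 5 rows; each row is the pose to reach, as a shift and turn from the pose measured when the call began, along the tool's axes at that moment; what a row does not reach only later rows make up. A row lasts 1/10 s, in which the tool goes at most 50 mm and 8.59 degrees, less where a joint would pass 70% of its speed; a pose out of reach is approached as far as the arm can. A call with a gripper value outside its range is refused whole. "jaw" is the finger opening in cm, from 0 to 9.3, set as the call begins (left out, the last holds). The fingers move at their own pace and stop on an object; "squeeze" is the grip in N (left out, the last holds). Time passes only in rows, so rows that repeat a pose let the fingers close. It gives the time, the measured TCP pose, the force and the opening at its end, in the units of the state.
- read_state(): the state, without advancing time (a new reading comes with each control period).
- read_camera(name): name is "scene" or "top" or "wrist"; returns (picture, depth): 480x640x3 uint8, blue, green, red; 480x640 float32, m along the optical axis (not along the pixel's ray), 0 where there is no reading.
- camera_params(name): a dict with "K" (3x3 intrinsics, pixels), "k1" (the pictures are not rectified: a ray, as slopes to the right and down, at radius r is drawn at 1 + k1 r^2 times it, then the intrinsics apply), "eye" and "orientation" of the camera in the world. Camera axes: x right, y up, looking along -z (the intrinsics and any distortion apply to the point x, -y, -z); pixel columns grow to the right and rows downward; lengths in m; the calibration is good to about 2 mm. A picture is of the moment at which its call begins: read the wrist's pose just before it. camera_params takes no time and is no camera call; for the wrist camera it gives the pose at the moment of the call.
- close_job(): hands the job in, once; it reports no verdict.
The state is a dict: "t": time; "q": joint angles; "dq": joint speeds; "joint_torque": joint torques, N m; "tool_pos": TCP position; "orientation": TCP orientation; "force": force on the tool from outside, world axes, zero at the start; "wrist_torque": the same for the moment, N m; "opening": finger opening in m.
Only numpy, scipy, OpenCV 4.12 (cv2) and the standard library are available. Lean on these libraries where they do the work, as an engineer would, in place of code of your own. Each camera call takes 0.05 s, during which the arm holds its last target.

## Task

Put every power module with three square screw terminals into a nest of its own on the test deck, lying flat: those in the touching row on the foam must each be slid clear of the row before being lifted, without disturbing the pin-type modules, which stay where they are; another lies by itself on the bench. Roll the program thumbwheel on the control box until 4 stands in the middle of its window. When everything is loaded and set, press the start button fully and let it up again; leave the loupe and the screw tray where they are.

Things in the scene. Friction and masses are not known exactly. Their poses are not given: they have to be found in the camera images.
- module1_mid (a point): three-terminal power module: grey block 100 mm long (own x) by 38 mm wide (own y) by 20 mm high, 0.16 kg, with three bright square screw terminals in a row on its top; the point is its middle, half-way up. It lies in the row on the foam sheet, flat, its long sides touching its neighbours'; absent in some runs.
- module2_mid (a point): three-terminal power module: grey block 100 mm long (own x) by 38 mm wide (own y) by 20 mm high, 0.16 kg, with three bright square screw terminals in a row on its top; the point is its middle, half-way up. It lies in the row on the foam sheet, flat, its long sides touching its neighbours'; absent in some runs.
- module3_mid (a point): three-terminal power module: grey block 100 mm long (own x) by 38 mm wide (own y) by 20 mm high, 0.16 kg, with three bright square screw terminals in a row on its top; the point is its middle, half-way up. It lies in the row on the foam sheet, flat, its long sides touching its neighbours'; absent in some runs.
- module4_mid (a point): three-terminal power module: grey block 100 mm long (own x) by 38 mm wide (own y) by 20 mm high, 0.16 kg, with three bright square screw terminals in a row on its top; the point is its middle, half-way up. It lies by itself on the bench top, flat, left or right of the rest; always present.
- pinned1_mid (a point): pin-type power module that stays in the row: same grey block, 100 (own x) by 38 by 20 mm, 0.16 kg, but with two rows of eight small brass pins along its top and no square terminals; the point is its middle, half-way up.
- pinned2_mid (a point): pin-type power module that stays in the row: same grey block, 100 (own x) by 38 by 20 mm, 0.16 kg, but with two rows of eight small brass pins along its top and no square terminals; the point is its middle, half-way up.
- pinned3_mid (a point): pin-type power module that stays in the row: same grey block, 100 (own x) by 38 by 20 mm, 0.16 kg, but with two rows of eight small brass pins along its top and no square terminals; the point is its middle, half-way up.
- foam: black foam sheet fixed to the bench, 260 (own x) by 250 (own y) by 6 mm; origin at the centre of its underside; own +x points away from the robot. The row lies on it: six places 38.2 mm apart (touching) along own y, centred on own y = 0, modules lengthwise along own x, middles at own x = -65 mm. Beyond the row (own x from -15 to +130 mm) it is bare.
- nest1 (a point): centre of a nest's floor, 30 mm above the bench, own x along the nest. Four nests, 120 mm (x) and 84 mm (y) apart, on a fixed plate 250 by 165 by 30 mm. Nest: dark 100 by 38 mm patch among black ribs 4 mm high and thick that leave 3 mm round a module, at its ends and, 33 to 47 mm from the middle, along its sides. The module lies flat, either way round.
- nest2 (a point): centre of a nest's floor, 30 mm above the bench, own x along the nest. Four nests, 120 mm (x) and 84 mm (y) apart, on a fixed plate 250 by 165 by 30 mm. Nest: dark 100 by 38 mm patch among black ribs 4 mm high and thick that leave 3 mm round a module, at its ends and, 33 to 47 mm from the middle, along its sides. The module lies flat, either way round.
- nest3 (a point): centre of a nest's floor, 30 mm above the bench, own x along the nest. Four nests, 120 mm (x) and 84 mm (y) apart, on a fixed plate 250 by 165 by 30 mm. Nest: dark 100 by 38 mm patch among black ribs 4 mm high and thick that leave 3 mm round a module, at its ends and, 33 to 47 mm from the middle, along its sides. The module lies flat, either way round.
- nest4 (a point): centre of a nest's floor, 30 mm above the bench, own x along the nest. Four nests, 120 mm (x) and 84 mm (y) apart, on a fixed plate 250 by 165 by 30 mm. Nest: dark 100 by 38 mm patch among black ribs 4 mm high and thick that leave 3 mm round a module, at its ends and, 33 to 47 mm from the middle, along its sides. The module lies flat, either way round.
- program_wheel (a joint): black ribbed thumbwheel standing edgewise out of the control box top. In rad: digit d (0 to 9) is in the middle of the window at d x 0.6283; grows as the wheel's top rolls to the box's own +x; stops just below 0 and above 9. It stays where left; about 1 N at the rim turns it. Digits, read from the robot's side, in a 13 mm square window 22 mm to own -y of the wheel.
- wheel_axis (a point): centre of the thumbwheel (radius 34 mm, 36 over its 20 ribs; 14 mm thick), on its level axle, which is own y; own x points away from the robot. The box's flat top is 20 mm above this point, so 14 mm of wheel (16 with ribs) stand out. White fixed box, 130 (own x) by 110 by 62 mm high, its middle 16 mm to own -x and 16 mm to own -y of this point.
- start_top (a point): centre of the top of the white round start button on the control box, 26 mm across; it goes down 6 mm against a spring, about 4 N when fully down, and springs back.
- start (a joint): travel of the start button, in m: 0 up, 0.006 fully down.
- loupe: black eye loupe, 42 mm across, 34 mm high; a bystander, loose on the bench; origin at the centre of its underside.
- screw_tray: small open black tray of screws, 70 by 70 by 20 mm; a bystander, loose on the bench; origin at the centre of its underside.
Mind the look-alikes: they are no part of the job. What is shaped like the part that bears module1_mid but green is not meant.

How it is judged:
By the outcome, as a careful person would: the job done as asked, in the order asked, and still so for the second after the job is handed in, with the robot touching nothing.
Of module1, module2, module3 only 2 to 3 are there at a start; the rules pass over those that are not, and their reading is None.
At some moment in a run one of module4 may be knocked a few centimetres aside while the robot is not near it.
Once in a run the grip may slacken for a moment while it holds something.
It also fails if it takes over 210 s, if anything falls off the work surface, if the arm or the gripper's body presses on something with over 40 N, if the wrist force passes 120 N, or if a joint passes its speed limit or range.

## Working session

There is one attempt and no reset: what is moved stays moved. The work goes in short steps, Python scripts to look and compute and a tool call to move; the robot and the scene stay as the last step left them, time stands still between calls to the robot, and variables do not carry over. Pictures are saved under pics/ and viewed, and the job is handed in when it is done.

Besides the shell and the picture viewer there is one more tool, called as name(argument=value, ...) on one line, values as JSON. play_rows: Moves the arm, as the interface text tells. Its arguments: {"type":"object","properties":{"increments":{"type":"array"},"jaw":{"type":"number"},"squeeze":{"type":"number"}},"required":["increments"]}

```bash
ls; mkdir -p pics
python3 - <<'E'
from plant import *
import cv2
s=read_state();print(s)
for n in ("scene","top","wrist"):
    p,d=read_camera(n);cv2.imwrite(f"pics/{n}0.png",p)
    import numpy as np; np.save(f"pics/{n}0d.npy",d)
    print(n,camera_params(n))
E
```

```text
pics
{'t': 0.0, 'q': array([-1.36140518e+00,  1.31151387e-01,  1.48929438e+00, -4.55875581e-06,
        1.52296353e+00, -8.53771457e-02]), 'dq': array([ 1.47069136e-03, -1.01651884e-03,  4.76293580e-05, -5.68940139e-04,
        1.11734940e-04, -1.72977030e-03]), 'joint_torque': array([-1.16749641e-03, -5.59854662e+01, -4.91756809e+01,  7.65550719e-02,
        3.55981768e-02, -1.16936130e-04]), 'tool_pos': array([ 0.17423006, -0.57357654,  0.22858496]), 'orientation': array([-2.52261558e+00,  1.87042184e+00,  2.14285251e-03]), 'force': array([0.41427418, 0.91082532, 0.26407431]), 'wrist_torque': array([-0.02966044, -0.00464616, -0.02162972]), 'opening': 0.09322736264948114}
scene {'K': array([[437.66486936,   0.        , 327.26552037],
       [  0.        , 437.66486936, 234.39427396],
       [  0.        ,   0.        ,   1.        ]]), 'k1': -0.09695671836091646, 'eye': array([ 0.92348566, -0.56061634,  0.77699662]), 'orientation': array([0.72785993, 0.18640303, 0.47015841])}
top {'K': array([[474.26926065,   0.        , 315.62341631],
       [  0.        , 474.26926065, 243.94052604],
       [  0.        ,   0.        ,   1.        ]]), 'k1': -0.10902877955870141, 'eye': array([ 0.51066905, -0.00915626,  1.23574376]), 'orientation': array([ 0.05110646, -0.07399867, -1.5671669 ])}
wrist {'K': array([[377.1796439 ,   0.        , 315.68292045],
       [  0.        , 377.1796439 , 237.73963491],
       [  0.        ,   0.        ,   1.        ]]), 'k1': -0.04030956075314942, 'eye': array([ 0.24146349, -0.55381927,  0.38317278]), 'orientation': array([-0.21850618,  0.16383445, -1.26823043])}
```

View pics/top0.png

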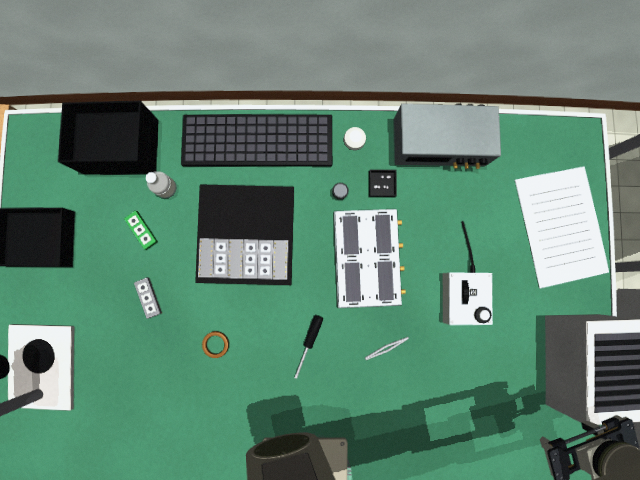

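View pics/scene0.png

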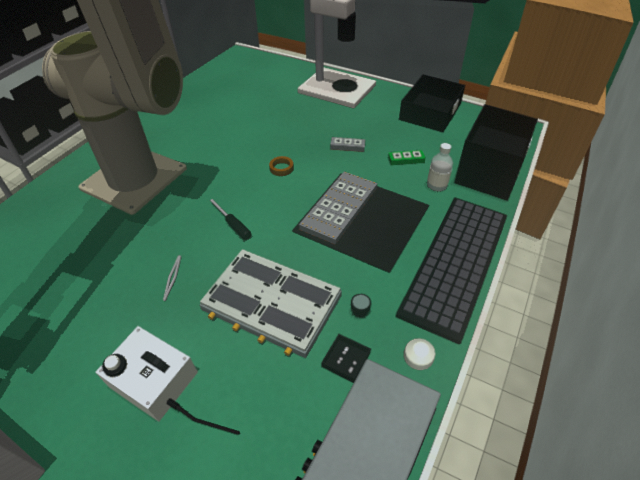

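Run:
```python
import plant
print([n for n in dir(plant) if n[0]!='_'])
print(getattr(plant,'tips_ahead',None))
```

```text
['IKError', 'camera_params', 'close_job', 'read_camera', 'read_state', 'tips_ahead']
0.011
```

```bash
cat > h.py <<'E'
from plant import *
import numpy as np, cv2, os
from scipy.spatial.transform import Rotation as R
def cam(n):
    c=camera_params(n); c['R']=R.from_rotvec(c['orientation']).as_matrix(); return c
def pts(c,uv,z):
    """pixels -> world points on plane z"""
    uv=np.asarray(uv,float).reshape(-1,1,2)
    x=cv2.undistortPoints(uv,c['K'],np.array([c['k1'],0,0,0,0.]))[:,0]
    d=np.c_[x[:,0],-x[:,1],-np.ones(len(x))]@c['R'].T
    return c['eye']+d*((z-c['eye'][2])/d[:,2])[:,None]
def proj(c,P):
    P=(np.asarray(P,float).reshape(-1,3)-c['eye'])@c['R']
    Pc=P*[1,-1,-1]
    return cv2.projectPoints(Pc,np.zeros(3),np.zeros(3),c['K'],np.array([c['k1'],0,0,0,0.]))[0][:,0]
def shot(n,name):
    c=cam(n); p,d=read_camera(n); cv2.imwrite(f'pics/{name}.png',p); return c,p,d
def go(x,y,z,yaw=None):
    """increments (cm, rad) to bring TCP to x,y,z with tool x-axis at world angle yaw (mod pi)"""
    s=read_state(); M=R.from_rotvec(s['orientation']).as_matrix()
    inc=M.T@(np.array([x,y,z])-s['tool_pos'])*100
    cur=np.arctan2(M[1,0],M[0,0]); dt=0
    if yaw is not None:
        dt=-((yaw-cur+np.pi/2)%np.pi-np.pi/2)   # tool z down: +turn = -world yaw
    print('pos',s['tool_pos'].round(4),'yaw',round(cur,3),'tilt',M[:,2].round(3),'q6',s['q'][5].round(2),'t',round(s['t'],2),'F',s['force'].round(1),'op',round(s['opening'],4))
    print('inc',inc.round(2),'turn',round(dt,3))
E
python3 - <<'E'
import cv2
p=cv2.imread('pics/top0.png')
a=cv2.resize(p[180:320,120:520],None,fx=2,fy=2,interpolation=cv2.INTER_CUBIC); cv2.imwrite('pics/c1.png',a)
a=cv2.resize(p[175:300,185:305],None,fx=4.6,fy=4.6,interpolation=cv2.INTER_CUBIC); cv2.imwrite('pics/c2.png',a)
E
```

```text
(no output)
```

View pics/c2.png

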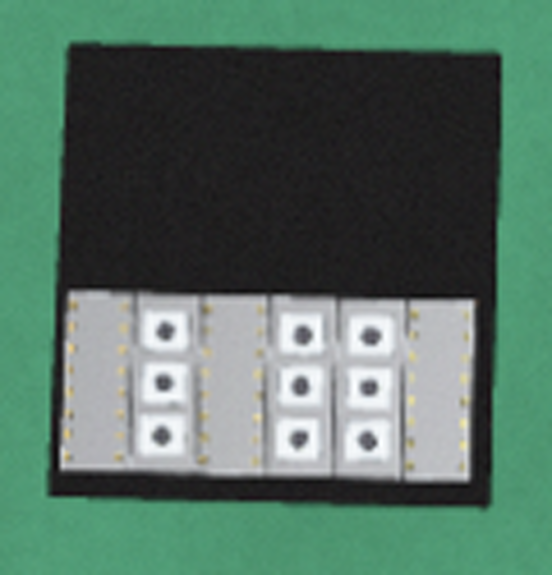

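View pics/c1.png

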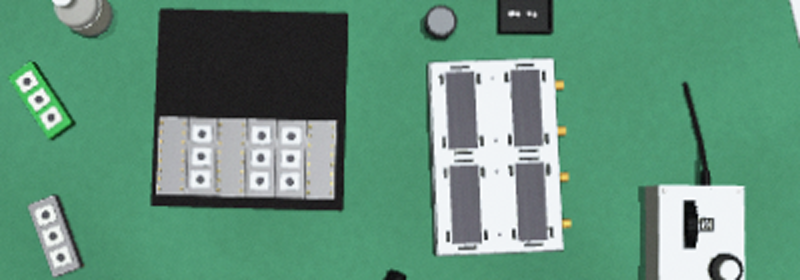

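View pics/wrist0.png

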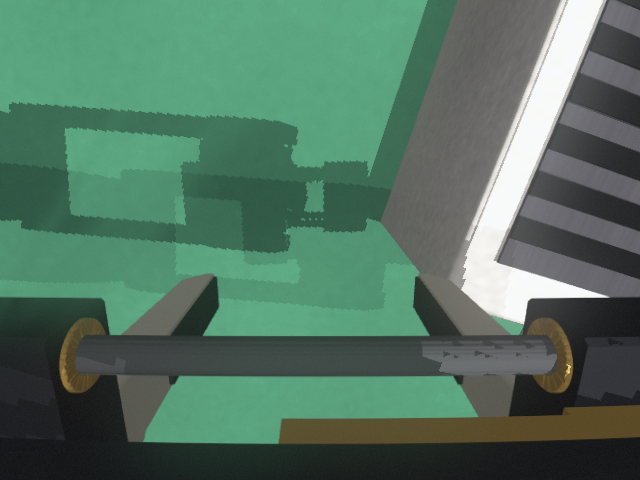

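```bash
cat > meas.py <<'E'
from h import *
def rects(mask,amin,amax):
    out=[]
    for k in cv2.findContours(mask,cv2.RETR_LIST,cv2.CHAIN_APPROX_NONE)[0]:
        a=cv2.contourArea(k)
        if amin<a<amax: out.append((a,k))
    return out
E
python3 - <<'E'
from meas import *
p=cv2.imread('pics/top0.png'); d=np.load('pics/top0d.npy'); c=cam('top')
hsv=cv2.cvtColor(p,cv2.COLOR_BGR2HSV); 
green=cv2.inRange(hsv,(60,60,40),(95,255,255))
def box(k,z):
    r=cv2.minAreaRect(k); b=cv2.boxPoints(r); P=pts(c,b,z); 
    e=P[1]-P[0]; f=P[2]-P[1]
    if np.linalg.norm(e)<np.linalg.norm(f): e,f=f,e
    return P.mean(0).round(4),np.linalg.norm(e).round(4),np.linalg.norm(f).round(4),round(float(np.degrees(np.arctan2(e[1],e[0]))%180),2)
# foam
fm=cv2.inRange(p,(0,0,0),(60,60,60)); m=np.zeros_like(fm); m[175:300,185:305]=255
for a,k in rects(fm&m,800,1e5): print('foam',a,box(k,.006))
g=cv2.bitwise_not(green)
m[:]=0; m[265:330,120:175]=255
for a,k in rects(g&m,200,3000): print('mod4',a,box(k,.02))
# nests
m[:]=0; m[205:312,330:405]=255
nm=cv2.inRange(p,(50,50,50),(125,125,125))&m
for a,k in rects(nm,200,2000): print('nest',a,box(k,.03), d[int(k[:,0,1].mean()),int(k[:,0,0].mean())])
w=cv2.inRange(p,(160,160,160),(255,255,255))&m
for a,k in rects(w,3000,1e5): print('plate',a,box(k,.03))
m[:]=0; m[262:332,435:500]=255
w=cv2.inRange(p,(190,190,190),(255,255,255))&m
for a,k in rects(w,20,1e5): print('box',a,cv2.minAreaRect(k))
# grey block heights
for uv in [(208,258),(220,247),(148,298),(288,258),(245,210),(362,258),(378,290),(483,315),(460,280),(465,290),(472,292)]:
    z=d[uv[1],uv[0]]; 
    # depth along axis -> world
    x=cv2.undistortPoints(np.array([[uv]],float),c['K'],np.array([c['k1'],0,0,0,0.]))[0,0]
    print(uv,(c['eye']+c['R']@(np.array([x[0],-x[1],-1])*z)).round(4))
a=cv2.resize(p[262:332,430:505],None,fx=8,fy=8,interpolation=cv2.INTER_CUBIC); cv2.imwrite('pics/c3.png',a)
E
```

```text
foam 3708.0 (array([0.5703, 0.1622, 0.006 ]), np.float64(0.2403), np.float64(0.1091), 88.7)
foam 9155.5 (array([0.6343, 0.1592, 0.006 ]), np.float64(0.259), np.float64(0.253), 179.94)
mod4 577.5 (array([0.4682, 0.4067, 0.02  ]), np.float64(0.1006), np.float64(0.0426), 21.21)
nest 464.5 (array([ 0.5114, -0.1204,  0.03  ]), np.float64(0.0949), np.float64(0.0352), 2.29) 1.2059315
nest 469.0 (array([ 0.5142, -0.2044,  0.03  ]), np.float64(0.0958), np.float64(0.0364), 2.29) 1.2025135
nest 451.5 (array([ 0.631 , -0.1157,  0.03  ]), np.float64(0.0954), np.float64(0.035), 2.3) 1.2121769
nest 462.5 (array([ 0.6343, -0.199 ,  0.03  ]), np.float64(0.0964), np.float64(0.0356), 2.38) 1.211864
plate 5842.0 (array([ 0.5732, -0.1598,  0.03  ]), np.float64(0.2477), np.float64(0.1634), 1.78)
box 59.5 ((484.2500305175781, 314.75), (8.485280990600586, 9.192388534545898), 45.0)
box 281.5 ((468.5, 292.0), (17.0, 26.0), 0.0)
box 1825.0 ((470.48956298828125, 298.50018310546875), (51.84291076660156, 42.07419967651367), 88.80650329589844)
(208, 258) [0.5702 0.2483 0.0277]
(220, 247) [0.5985 0.2178 0.0283]
(148, 298) [0.4668 0.4039 0.0221]
(288, 258) [0.5721 0.0446 0.0052]
(245, 210) [0.6976 0.1583 0.0052]
(362, 258) [ 0.5713 -0.1449  0.0314]
(378, 290) [ 0.49   -0.1852  0.0323]
(483, 315) [ 0.4288 -0.4373  0.0861]
(460, 280) [ 0.5149 -0.3874  0.0649]
(465, 290) [ 0.4901 -0.3957  0.0772]
(472, 292) [ 0.4848 -0.4186  0.0622]
```

View pics/c3.png

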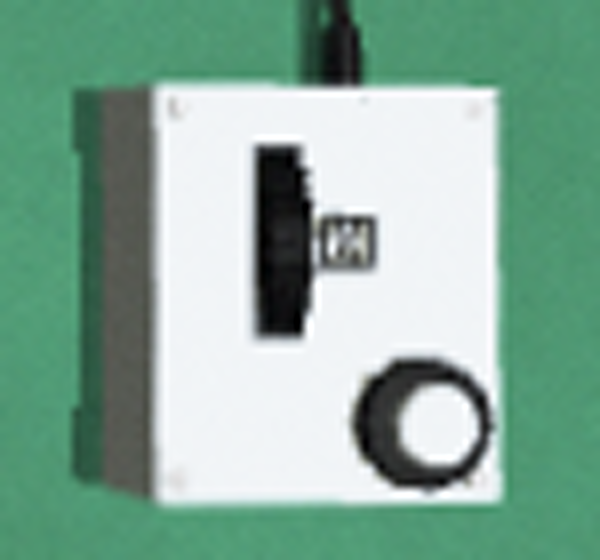

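Run:
```python
from h import *
go(0.45,0.16,0.30,-np.pi/2)
s=read_state();M=R.from_rotvec(s['orientation']).as_matrix();c=cam('wrist')
print(M.round(3)); print(M.T@(c['eye']-s['tool_pos']), (M.T@c['R']).round(3))
```

```text
pos [ 0.1743 -0.5737  0.2288] yaw -1.276 tilt [-0.     0.001 -1.   ] q6 -0.09 t 0.15 F [0.3 0.4 0.7] op 0.0928
inc [-62.2  -47.7   -7.02] turn 0.295
[[ 0.291 -0.957 -0.   ]
 [-0.957 -0.291  0.001]
 [-0.001 -0.    -1.   ]]
[ 0.00028611 -0.07007892 -0.15432748] [[ 1.    -0.    -0.   ]
 [-0.    -0.968 -0.252]
 [-0.     0.252 -0.968]]
```

play_rows(increments=[[[-24.4,-31,-7,0.295],[-24.4,-31,-7,0.295],[-24.4,-31,-7,0.295],[-24.4,-31,-7,0.295],[-24.4,-31,-7,0.295]]])

```text
t: 0.65
tool_pos: [0.3157, -0.3703, 0.2731]
orientation: [-2.22, 2.222, 0.002]
force: [0.7, -0.8, 0.8]
opening: 0.093
```

Run:
```python
from h import *
go(0.45,0.16,0.30,-np.pi/2)
```

```text
pos [ 0.3157 -0.3703  0.2731] yaw -1.572 tilt [-0.     0.002 -1.   ] q6 0.6 t 0.65 F [ 0.7 -0.8  0.8] op 0.093
inc [-53.04 -13.39  -2.61] turn -0.001
```

play_rows(increments=[[[-53,-13.4,-2.6,0],[-53,-13.4,-2.6,0],[-53,-13.4,-2.6,0],[-53,-13.4,-2.6,0],[-53,-13.4,-2.6,0]]])

```text
t: 1.15
tool_pos: [0.3764, -0.1282, 0.2853]
orientation: [-2.219, 2.222, 0.002]
force: [1.6, -0.5, -0.1]
opening: 0.0927
```

play_rows(increments=[[[-28.5,-7.2,-1.4,0],[-28.5,-7.2,-1.4,0],[-28.5,-7.2,-1.4,0],[-28.5,-7.2,-1.4,0],[-28.5,-7.2,-1.4,0]]])

```text
t: 1.65
tool_pos: [0.4374, 0.1143, 0.2976]
orientation: [-2.219, 2.221, 0.001]
force: [0.6, -1.0, 1.0]
opening: 0.0925
```

Run:
```python
from h import *
go(0.45,0.16,0.30,-np.pi/2)
```

```text
pos [0.4374 0.1143 0.2976] yaw -1.572 tilt [ 0.001  0.002 -1.   ] q6 1.71 t 1.65 F [ 0.6 -1.   1. ] op 0.0925
inc [-4.57 -1.25 -0.24] turn -0.001
```

play_rows(increments=[[[-4.6,-1.3,-0.2,0],[-4.6,-1.3,-0.2,0],[-4.6,-1.3,-0.2,0]]])

```text
t: 1.95
tool_pos: [0.4501, 0.1612, 0.299]
orientation: [2.224, -2.219, -0.002]
force: [-0.3, -0.4, 0.3]
opening: 0.0925
```

Run:
```python
from h import *
c,p,d=shot('wrist','w1'); print(c['eye']); np.save('pics/w1d.npy',d); np.save('pics/w1c.npy',c,allow_pickle=True)
```

```text
[0.52036287 0.16110956 0.45327681]
```

View pics/w1.png

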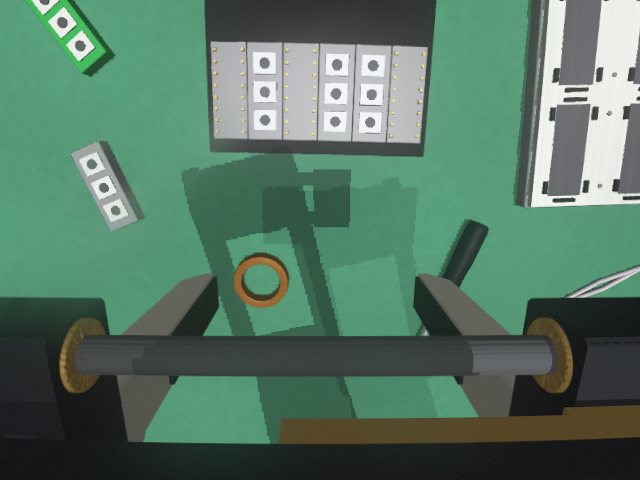

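```bash
cat > terms.py <<'E'
from meas import *
def terms(c,p,z,roi=None,amin=100,amax=1500):
    """terminal squares -> world centres"""
    hsv=cv2.cvtColor(p,cv2.COLOR_BGR2HSV)
    m=cv2.inRange(hsv,(0,0,195),(180,60,255)); 
    if roi: mm=np.zeros_like(m); x0,y0,x1,y1=roi; mm[y0:y1,x0:x1]=255; m&=mm
    out=[]
    for k in cv2.findContours(m,cv2.RETR_EXTERNAL,cv2.CHAIN_APPROX_NONE)[0]:
        h=cv2.convexHull(k); r=cv2.minAreaRect(h); w,hh=r[1]
        if amin<cv2.contourArea(h)<amax and max(w,hh)<1.5*min(w,hh):
            M=cv2.moments(h); uv=(M['m10']/M['m00'],M['m01']/M['m00'])
            out.append((uv,pts(c,[uv],z)[0],cv2.contourArea(h)))
    return out
E
python3 - <<'E'
from terms import *
p=cv2.imread('pics/w1.png'); c=np.load('pics/w1c.npy',allow_pickle=True).item(); d=np.load('pics/w1d.npy')
for uv,P,a in terms(c,p,.029): 
    u,v=np.array(uv).astype(int); x=cv2.undistortPoints(np.array([[[u+6,v]]],float),c['K'],np.array([c['k1'],0,0,0,0.]))[0,0]
    print(np.round(uv,1),P.round(4),a,(c['eye']+c['R']@(np.array([x[0],-x[1],-1])*d[v,u+6])).round(4))
g=cv2.inRange(cv2.cvtColor(p,cv2.COLOR_BGR2HSV),(0,0,0),(180,255,70))
m=np.zeros_like(g); m[0:165,195:445]=255; g=cv2.bitwise_not(cv2.inRange(cv2.cvtColor(p,cv2.COLOR_BGR2HSV),(60,60,40),(95,255,255)))&m
for a,k in rects(g,10000,1e6):
    for q in cv2.approxPolyDP(k,6,True)[:,0]: print(q,pts(c,[q],.006)[0].round(4))
# row ends: light grey region (saturation low, mid bright)
r=cv2.inRange(p,(120,120,120),(255,255,255))&m; r=cv2.morphologyEx(r,cv2.MORPH_CLOSE,np.ones((9,9)))
for a,k in rects(r,10000,1e6):
    for q in cv2.boxPoints(cv2.minAreaRect(k)): print('row',q.round(1),pts(c,[q],.026)[0].round(4))
E
```

```text
[115.1 210. ] [0.4418 0.3927 0.029 ] 338.0 [0.4412 0.3909 0.0192]
[103.3 187.3] [0.4681 0.4031 0.029 ] 357.5 [0.4671 0.4021 0.0187]
[ 91.4 163.8] [0.4945 0.4134 0.029 ] 368.5 [0.4947 0.4132 0.0178]
[263.6  62.3] [0.5988 0.216  0.029 ] 487.0 [0.5999 0.2108 0.0246]
[79.8 45.4] [0.6178 0.4097 0.029 ] 440.5 [0.6207 0.4105 0.0176]
[61.9 22.3] [0.6408 0.4261 0.029 ] 446.0 [0.6436 0.4264 0.0196]
[205   0] [0.6662 0.2802 0.006 ]
[211 150] [0.5083 0.2829 0.006 ]
[422 155] [0.5032 0.0375 0.006 ]
[435   0] [0.6668 0.0339 0.006 ]
row [208.7 137.9] [0.5219 0.2792 0.026 ]
row [211.   40.3] [0.6211 0.2708 0.026 ]
row [427.2  45.5] [0.6167 0.045  0.026 ]
row [424.8 143. ] [0.517  0.0407 0.026 ]
```

play_rows(increments=[[[-5.7,-3.7,12,-0.75],[-5.7,-3.7,12,-0.75],[-5.7,-3.7,12,-0.75],[-5.7,-3.7,12,-0.75],[-5.7,-3.7,12,-0.75]]], jaw=0)

```text
t: 2.5
tool_pos: [0.4863, 0.2151, 0.1772]
orientation: [2.88, -1.248, -0.005]
force: [-0.0, 0.1, 0.6]
opening: 0.0576
```

Run:
```python
from h import *
go(0.487,0.2178,0.12,-0.021)
```

```text
pos [0.4863 0.2151 0.1772] yaw -0.818 tilt [-0.004 -0.001 -1.   ] q6 1.14 t 2.5 F [-0.   0.1  0.6] op 0.0576
inc [-0.13 -0.25  5.72] turn -0.797
```

play_rows(increments=[[[-0.1,-0.2,5.7,-0.797],[-0.1,-0.2,5.7,-0.797],[-0.1,-0.2,5.7,-0.797],[-0.1,-0.2,5.7,-0.797],[-0.1,-0.2,5.7,-0.797]]])

```text
t: 3.0
tool_pos: [0.4871, 0.215, 0.1202]
orientation: [3.139, -0.108, -0.006]
force: [0.1, 0.2, 0.9]
opening: 0.0175
```

Run:
```python
from h import *
go(0.487,0.2178,0.12,-0.021)
c,p,d=shot('wrist','w2');
```

```text
pos [0.4871 0.215  0.1202] yaw -0.068 tilt [-0.004 -0.001 -1.   ] q6 0.39 t 3.0 F [0.1 0.2 0.9] op 0.0175
inc [-0.03 -0.28  0.02] turn -0.047
```

View pics/w2.png

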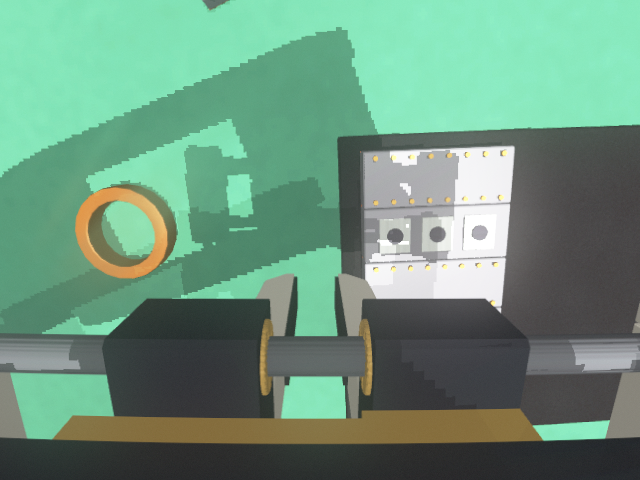

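Run:
```python
from h import *
c=cam('wrist')
s=read_state();print(s['tool_pos'])
for uv in [(396,235),(437.5,234),(480,233)]: print(pts(c,[uv],.028)[0].round(4))
print('seams far/near ends',pts(c,[(363,209),(509,205),(363,265),(507,260)],.026).round(4))
M=R.from_rotvec(s['orientation']).as_matrix()
print('tip proj',proj(c,s['tool_pos']+M@np.array([0,0,.011])))
```

```text
[0.48713259 0.21507893 0.12034779]
[0.5418 0.219  0.028 ]
[0.5699 0.218  0.028 ]
[0.5989 0.2171 0.028 ]
seams far/near ends [[0.5203 0.2376 0.026 ]
 [0.6185 0.2349 0.026 ]
 [0.5192 0.1982 0.026 ]
 [0.6199 0.196  0.026 ]]
tip proj [[314.54275377 291.95158206]]
```

play_rows(increments=[[[0,-0.4,5,-0.047],[0,-0.4,10,-0.047],[0,-0.4,10,-0.047],[0,-0.4,10,-0.047]]])

```text
t: 3.45
tool_pos: [0.4865, 0.2176, 0.0204]
orientation: [3.14, -0.024, -0.009]
force: [0.9, 1.2, 0.5]
opening: 0.0005
```

Run:
```python
from h import *
# push end: near end to own x -5 -> travel
ex=np.array([.9997,-.0225,0])
go(0.487,0.219,0.020,-0.0225)
```

```text
pos [0.4865 0.2176 0.0204] yaw -0.015 tilt [-0.006 -0.002 -1.   ] q6 0.34 t 3.45 F [0.9 1.2 0.5] op 0.0005
inc [ 0.05 -0.14  0.04] turn 0.007
```

play_rows(increments=[[[1,-0.1,0,0.007],[2,-0.1,0,0.007],[3,-0.1,0,0.007],[4,-0.1,0,0.007],[5,-0.1,0,0.007]]])

```text
t: 3.95
tool_pos: [0.5378, 0.2179, 0.0207]
orientation: [3.14, -0.035, -0.008]
force: [-2.7, 0.1, 2.4]
opening: 0.0002
```

Run:
```python
from h import *
go(0.613,0.2161,0.020,-0.0225)
c,p,d=shot('wrist','w3');
```

```text
pos [0.5378 0.2179 0.0207] yaw -0.022 tilt [-0.005 -0.002 -1.   ] q6 0.32 t 3.95 F [-2.7  0.1  2.4] op 0.0002
inc [7.52 0.01 0.03] turn 0.0
```

View pics/w3.png

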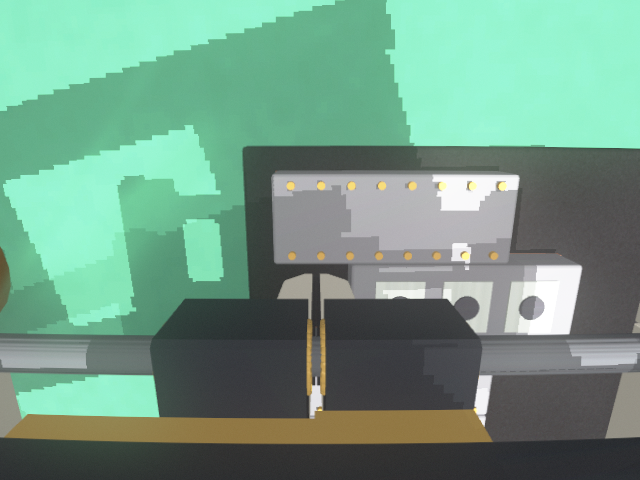

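Module has shifted ahead of its neighbours (its near end at col ~350, neighbours' at 273), neighbours unmoved, force about 3 N. Continue.

play_rows(increments=[[[1,0,0,0],[2,0,0,0],[3,0,0,0],[4,0,0,0],[5,0,0,0]]])

```text
t: 4.5
tool_pos: [0.5899, 0.2166, 0.0205]
orientation: [3.14, -0.036, -0.006]
force: [-1.6, 0.5, 0.3]
opening: 0.0002
```

play_rows(increments=[[[0.9,0,0,0],[1.7,0,0,0],[2.3,0,0,0],[2.6,0,0,0],[2.6,0,0,0]]])

```text
t: 5.0
tool_pos: [0.6163, 0.216, 0.0204]
orientation: [3.14, -0.036, -0.005]
force: [-0.0, -0.8, -0.4]
opening: 0.0006
```

Run:
```python
from h import *
go(0.613,0.2161,0.020,-0.0225)
c,p,d=shot('wrist','w4'); c,p,d=shot('scene','s4')
```

```text
pos [0.6163 0.216  0.0204] yaw -0.023 tilt [-0.003 -0.002 -1.   ] q6 0.28 t 5.0 F [-0.  -0.8 -0.4] op 0.0006
inc [-0.33 -0.    0.04] turn -0.0
```

View pics/w4.png

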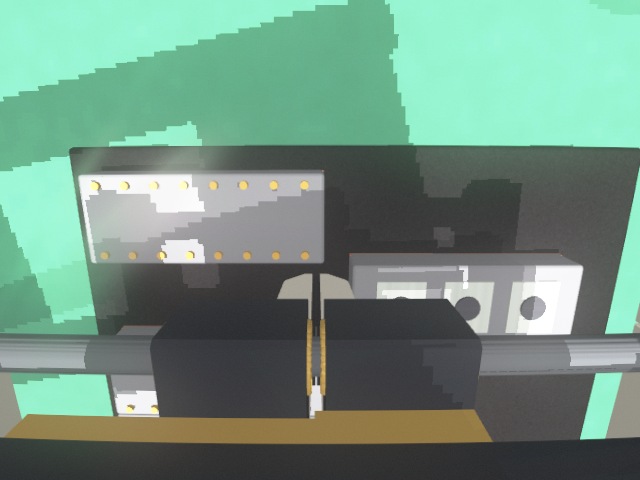

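View pics/s4.png

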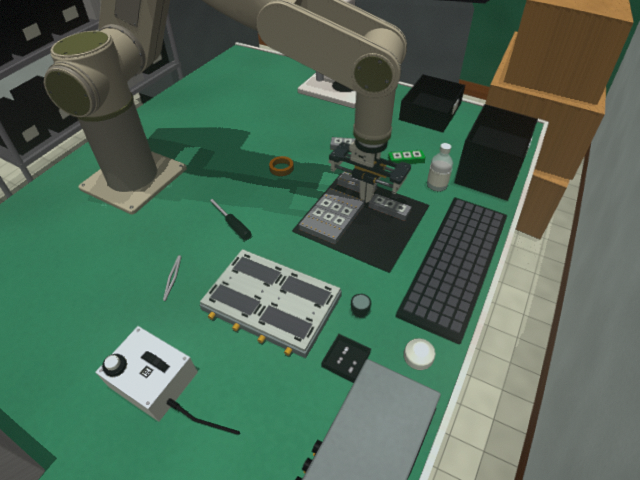

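play_rows(increments=[[[-0.5,0,-5,0],[-3,2,-6,0],[-7,5,-6,0],[-12.8,7.6,-6,0],[-12.8,7.6,-6,0]]])

```text
t: 5.6
tool_pos: [0.4803, 0.1412, 0.0784]
orientation: [3.138, -0.036, -0.015]
force: [0.3, -0.8, -1.0]
opening: 0.0003
```

Run:
```python
from h import *
go(0.487,0.1428,0.020,-0.0225)
```

```text
pos [0.4803 0.1412 0.0784] yaw -0.023 tilt [-0.01  -0.003 -1.   ] q6 0.21 t 5.6 F [ 0.3 -0.8 -1. ] op 0.0003
inc [ 0.72 -0.2   5.84] turn -0.001
```

play_rows(increments=[[[0.6,-0.2,3,0],[0.6,-0.2,5.8,0],[0.6,-0.2,5.8,0]]])

```text
t: 5.9
tool_pos: [0.4822, 0.1421, 0.0168]
orientation: [3.137, -0.036, -0.025]
force: [-0.2, -0.1, 0.2]
opening: 0.001
```

Run:
```python
from h import *
go(0.613,0.1400,0.020,-0.0225)
c,p,d=shot('wrist','w5')
```

```text
pos [0.4822 0.1421 0.0168] yaw -0.023 tilt [-0.016 -0.004 -1.   ] q6 0.21 t 5.9 F [-0.2 -0.1  0.2] op 0.001
inc [13.08 -0.09 -0.53] turn -0.001
```

View pics/w5.png

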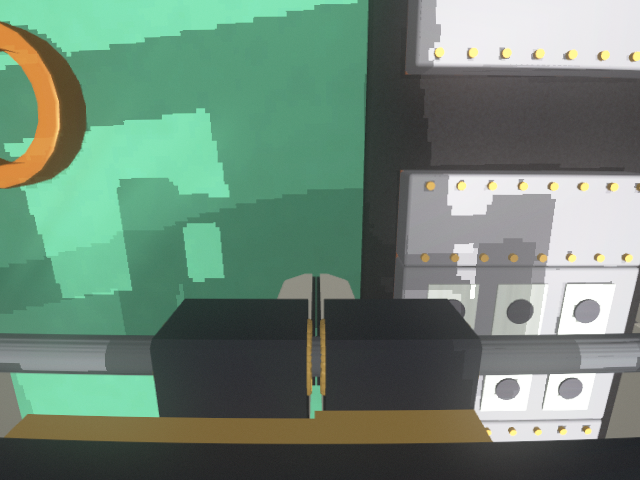

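play_rows(increments=[[[1,0,-0.4,0],[2,0,-0.4,0],[3,-0.1,-0.4,0],[4,-0.1,-0.4,0],[5,-0.1,-0.4,0]]])

```text
t: 6.45
tool_pos: [0.5351, 0.1424, 0.0226]
orientation: [3.138, -0.036, -0.021]
force: [-1.5, -1.2, 1.6]
opening: 0.0006
```

play_rows(increments=[[[1,0,0,0],[2,0,0,0],[3,0,0,0],[4,0,0,0],[5,0,0,0]]])

```text
t: 6.95
tool_pos: [0.5859, 0.1413, 0.0219]
orientation: [3.138, -0.036, -0.021]
force: [-3.0, -0.4, 2.3]
opening: 0.0007
```

Run:
```python
from h import *
go(0.613,0.1400,0.020,-0.0225)
```

```text
pos [0.5859 0.1413 0.0219] yaw -0.023 tilt [-0.013 -0.004 -1.   ] q6 0.18 t 6.95 F [-3.  -0.4  2.3] op 0.0007
inc [2.72 0.06 0.16] turn -0.001
```

play_rows(increments=[[[0.9,0,0,0],[1.7,0,0,0],[2.4,0,0,0],[2.7,0,0,0],[2.7,0,0,0]]])

```text
t: 7.45
tool_pos: [0.6134, 0.1406, 0.0215]
orientation: [3.138, -0.036, -0.02]
force: [0.0, 0.5, -0.6]
opening: 0.0009
```

Run:
```python
from h import *
go(0.45,0.16,0.30,-1.5933)
c,p,d=shot('wrist','w6')
```

```text
pos [0.6134 0.1406 0.0215] yaw -0.023 tilt [-0.013 -0.004 -1.   ] q6 0.17 t 7.45 F [ 0.   0.5 -0.6] op 0.0009
inc [-16.73  -1.45 -27.65] turn 1.57
```

View pics/w6.png

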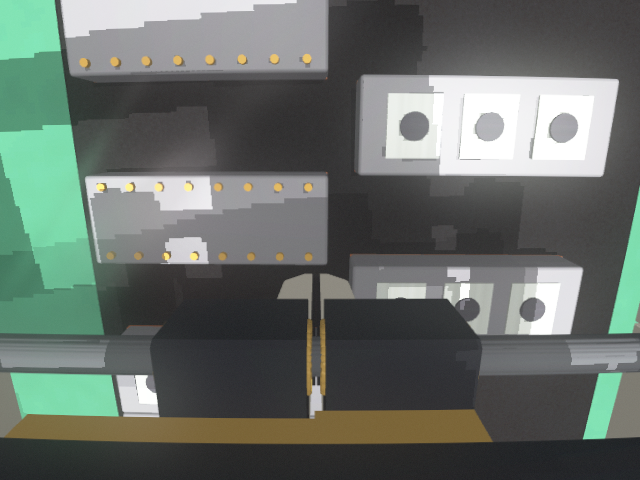

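play_rows(increments=[[[-0.5,0,-5,0],[-5,-1.5,-10,0.15],[-10,-3,-15,0.3],[-14,-3,-20,0.45],[-14,-3,-22,0.6]]], jaw=5.5)

```text
t: 8.0
tool_pos: [0.4843, 0.1732, 0.2253]
orientation: [2.98, -0.969, -0.02]
force: [1.0, -0.4, 1.3]
opening: 0.0363
```

play_rows(increments=[[[0,0,0,0.15],[0,0,0,0.3],[0,0,0,0.45],[0,0,0,0.6],[0,0,0,0.7]]])

```text
t: 8.5
tool_pos: [0.484, 0.1732, 0.2253]
orientation: [2.459, -1.937, -0.014]
force: [1.4, 0.0, -0.7]
opening: 0.0548
```

Run:
```python
from h import *
go(0.48,0.18,0.25,-1.5933)
```

```text
pos [0.484  0.1732 0.2253] yaw -1.334 tilt [-0.014 -0.004 -1.   ] q6 1.58 t 8.5 F [ 1.4  0.  -0.7] op 0.0548
inc [-0.75  0.27 -2.47] turn 0.259
```

play_rows(increments=[[[-0.7,0.2,-2.5,0.15],[-0.7,0.2,-2.5,0.259],[-0.7,0.2,-2.5,0.259],[-0.7,0.2,-2.5,0.259]]])

```text
t: 8.9
tool_pos: [0.4805, 0.1796, 0.2499]
orientation: [2.191, -2.233, -0.012]
force: [-1.0, -0.4, 0.1]
opening: 0.0554
```

Run:
```python
from terms import *
go(0.48,0.18,0.25,-1.5933)
c,p,d=shot('wrist','w7')
for uv,P,a in sorted(terms(c,p,.028),key=lambda t:t[0][0]): print(np.round(uv,1),P.round(4),a)
```

```text
pos [0.4805 0.1796 0.2499] yaw -1.59 tilt [-0.015 -0.004 -1.   ] q6 1.85 t 8.9 F [-1.  -0.4  0.1] op 0.0554
inc [-0.04  0.05 -0.01] turn 0.004
[24.1 16.9] [0.6648 0.4427 0.028 ] 589.0
[45.5 43.1] [0.6415 0.4262 0.028 ] 586.0
[66.4 68.5] [0.6185 0.4098 0.028 ] 572.0
```

View pics/w7.png

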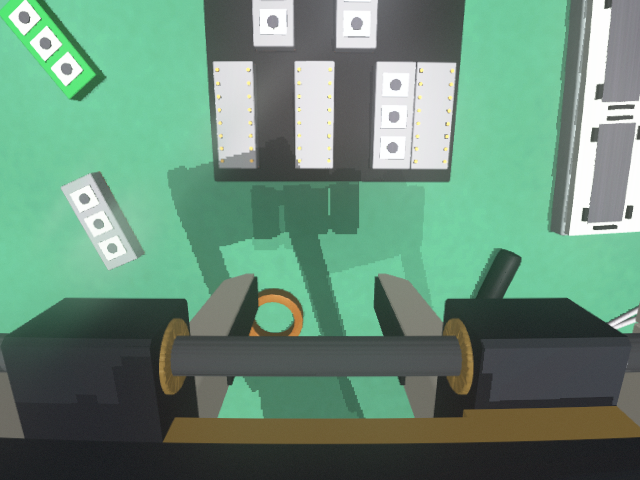

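play_rows(increments=[[[0,-5,0,0],[0,-10,0,0],[0,-10,0,0],[0,-10,0,0]]])

```text
t: 9.35
tool_pos: [0.5801, 0.1771, 0.2455]
orientation: [2.189, -2.229, -0.016]
force: [-0.2, 1.2, -0.6]
opening: 0.0553
```

```bash
cat >> terms.py <<'E'
def holes(c,p,z,roi,lo=40,hi=600,th=125):
    """dark screw discs sitting in bright squares"""
    g=cv2.cvtColor(p,cv2.COLOR_BGR2GRAY); x0,y0,x1,y1=roi
    m=np.zeros_like(g); m[y0:y1,x0:x1]=cv2.inRange(g,0,th)[y0:y1,x0:x1]
    out=[]
    for k in cv2.findContours(m,cv2.RETR_LIST,cv2.CHAIN_APPROX_NONE)[0]:
        a=cv2.contourArea(k)
        if not lo<a<hi: continue
        (u,v),r=cv2.minEnclosingCircle(k)
        if a>.6*np.pi*r*r:
            M=cv2.moments(k); uv=(M['m10']/M['m00'],M['m01']/M['m00'])
            out.append((uv,pts(c,[uv],z)[0],a))
    return out
E
python3 - <<'E'
from terms import *
go(0.58,0.18,0.25,-1.5933)
c,p,d=shot('wrist','w8')
for uv,P,a in sorted(holes(c,p,.028,(150,0,500,260)),key=lambda t:t[0][0]): print(np.round(uv,1),P.round(4),a)
E
```

```text
pos [0.5801 0.1771 0.2455] yaw -1.589 tilt [-0.02  -0.005 -1.   ] q6 1.8 t 9.35 F [-0.2  1.2 -0.6] op 0.0553
inc [-0.29  0.02 -0.45] turn 0.004
[387.3 245.1] [0.5396 0.1027 0.028 ] 61.0
[388.8 217.9] [0.5681 0.1022 0.028 ] 60.0
[390.3 189.2] [0.5972 0.1016 0.028 ] 64.0
```

View pics/w8.png

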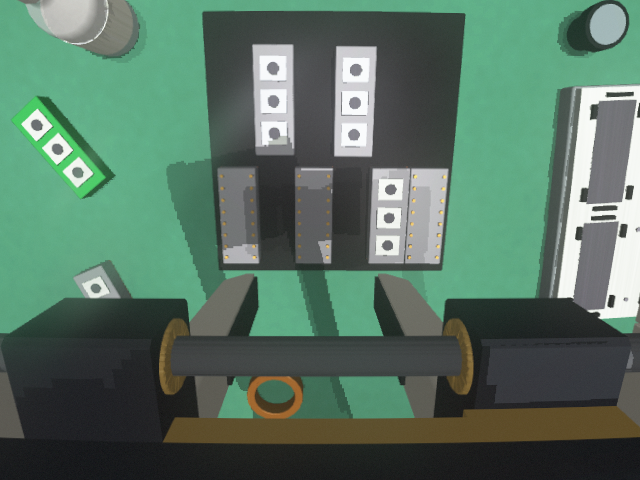

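Run:
```python
from terms import *
p=cv2.imread('pics/w8.png');c=cam('wrist');g=cv2.cvtColor(p,cv2.COLOR_BGR2GRAY)
print(g[100,265:282],g[70,346:366])
for th in (110,140,160):
  for uv,P,a in sorted(holes(c,p,.028,(240,40,385,158),lo=30,th=th),key=lambda t:t[0][0]): print(th,np.round(uv,1),P.round(4),a)
go(.683,.138,.12,-1.5933)
```

```text
[249 248 227 151 133 132 133 133 136 133 131 134 134 134 233 250 250] [251 251 251 248 117 132 131 130 131 134 131 130 130 132 133 137 193 251
 251 251]
140 [272.5  67.7] [0.7111 0.2134 0.028 ] 86.0
140 [273.3 100.9] [0.6821 0.214  0.028 ] 75.0
140 [274.3 133. ] [0.653  0.2144 0.028 ] 75.0
140 [353.6 134.4] [0.6503 0.1386 0.028 ] 73.0
140 [354.4 102.6] [0.6793 0.1381 0.028 ] 73.5
140 [355.3  69.3] [0.7084 0.1375 0.028 ] 83.0
160 [272.4  67.7] [0.7111 0.2135 0.028 ] 93.5
160 [273.1 101.1] [0.6819 0.2142 0.028 ] 85.5
160 [274.  133.2] [0.6528 0.2146 0.028 ] 85.0
160 [353.6 134.3] [0.6504 0.1386 0.028 ] 81.0
160 [354.5 102.6] [0.6793 0.1381 0.028 ] 88.0
160 [355.4  69.3] [0.7084 0.1374 0.028 ] 92.5
pos [0.5798 0.1774 0.247 ] yaw -1.589 tilt [-0.018 -0.005 -1.   ] q6 1.8 t 9.4 F [-0.4  0.7  0.5] op 0.0548
inc [  3.69 -10.61  12.54] turn 0.004
```

play_rows(increments=[[[2,-5,4,0],[3.7,-10.2,9,0],[3.7,-10.2,14,0],[3.7,-10.2,14,0]]])

```text
t: 9.8
tool_pos: [0.678, 0.1373, 0.1041]
orientation: [2.191, -2.229, -0.014]
force: [-0.7, -0.7, 0.1]
opening: 0.0549
```

Run:
```python
from h import *
go(.6793,.1381,.020,-1.590)
```

```text
pos [0.678  0.1373 0.1041] yaw -1.588 tilt [-0.018 -0.005 -1.   ] q6 1.72 t 9.8 F [-0.7 -0.7  0.1] op 0.0549
inc [-0.12 -0.28  8.4 ] turn 0.002
```

play_rows(increments=[[[-0.1,-0.2,4,0],[-0.1,-0.3,7,0],[-0.1,-0.3,8.4,0],[-0.1,-0.3,8.4,0]]])

```text
t: 10.2
tool_pos: [0.6786, 0.1382, 0.0202]
orientation: [2.192, -2.228, -0.015]
force: [0.6, 0.5, -0.3]
opening: 0.0552
```

play_rows(increments=[[[0,0,0,0],[0,0,0,0],[0,0,0,0],[0,0,0,0]]], jaw=3, squeeze=25)

```text
t: 10.6
tool_pos: [0.6796, 0.1385, 0.0224]
orientation: [2.194, -2.229, -0.013]
force: [-1.8, -0.3, 7.4]
opening: 0.0379
```

Run:
```python
from h import *
go(.6793,.1381,.020,-1.590)
c,p,d=shot('wrist','w9')
```

```text
pos [0.6796 0.1385 0.0224] yaw -1.587 tilt [-0.016 -0.004 -1.   ] q6 1.72 t 10.6 F [-1.8 -0.3  7.4] op 0.0379
inc [0.04 0.03 0.24] turn 0.003
```

View pics/w9.png

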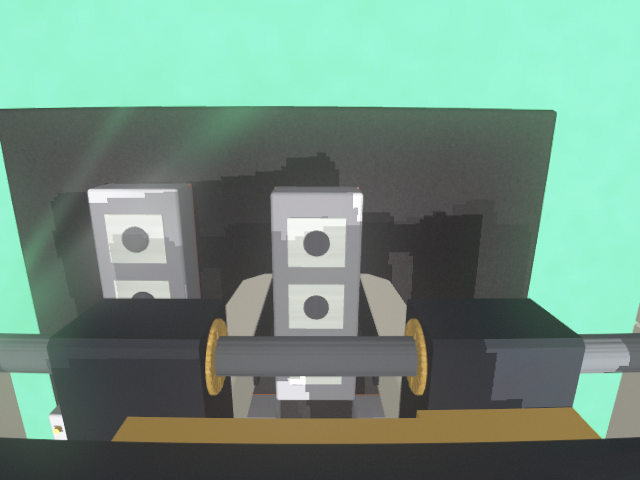

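play_rows(increments=[[[0,0,-3,0],[0,0,-7,0],[2,0,-11,0],[6,3,-15,0],[10,6,-17,0]]], squeeze=40)

```text
t: 11.15
tool_pos: [0.6312, 0.0524, 0.1897]
orientation: [2.198, -2.23, -0.008]
force: [0.3, -1.1, -0.5]
opening: 0.0374
```

Run:
```python
from h import *
go(.49,-.15,.22,-1.5708+.037)
```

```text
pos [0.6312 0.0524 0.1897] yaw -1.585 tilt [-0.011 -0.004 -1.   ] q6 1.59 t 11.15 F [ 0.3 -1.1 -0.5] op 0.0374
inc [20.46 13.85 -2.79] turn -0.052
```

play_rows(increments=[[[4,3,-3,-0.05],[8,6,-3,-0.05],[13,9,-3,-0.05],[17,12,-3,-0.05],[20.5,13.8,-3,-0.05]]])

```text
t: 11.65
tool_pos: [0.492, -0.1464, 0.2226]
orientation: [2.254, -2.174, -0.007]
force: [0.7, -0.7, -1.8]
opening: 0.0378
```

play_rows(increments=[[[0,0,0,0],[0,0,0,0]]])

```text
t: 11.85
tool_pos: [0.4915, -0.1475, 0.2233]
orientation: [2.251, -2.178, -0.005]
force: [0.0, 0.2, -1.8]
opening: 0.0375
```

Run:
```python
from meas import *
go(.49,-.15,.22,-1.5708+.037)
c,p,d=shot('wrist','w10'); np.save('pics/w10c.npy',c,allow_pickle=True)
```

```text
pos [ 0.4915 -0.1475  0.2233] yaw -1.538 tilt [-0.009 -0.005 -1.   ] q6 1.15 t 11.85 F [ 0.   0.2 -1.8] op 0.0375
inc [0.24 0.16 0.33] turn -0.004
```

View pics/w10.png

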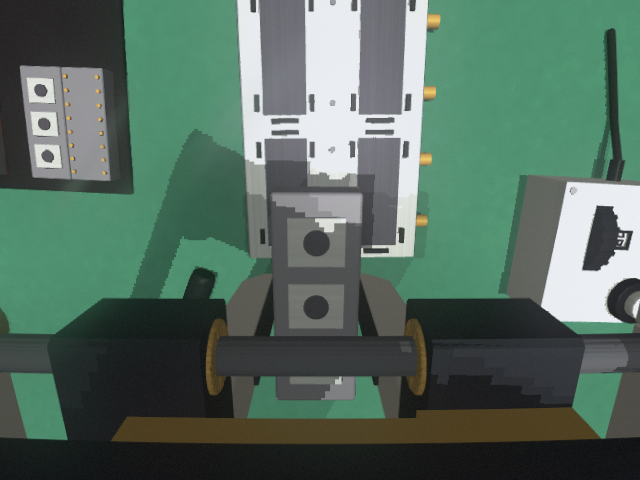

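Run:
```python
from meas import *
p=cv2.imread('pics/w10.png'); c=np.load('pics/w10c.npy',allow_pickle=True).item()
g=cv2.cvtColor(p,cv2.COLOR_BGR2GRAY)
print(g[60,250:320:2]); print(g[60,350:415:2]); print(g[100:135:2,285])
def edges(row,u0,u1):
    m=(g[row,u0:u1]<150).astype(int); i=np.where(m)[0]; return u0+i[0]-.5,u0+i[-1]+.5
for rng in((252,320),(345,412)):
  for row in (20,45,70):
    a,b=edges(row,*rng); P=pts(c,[(a,row),(b,row)],.03); print(row,a,b,P.round(4).tolist(),'mid',P.mean(0).round(4),'w',np.linalg.norm(P[1]-P[0]).round(4))
for u in (275,290,300,370,385,395):
    col=g[95:125,u]; i=np.where(col<150)[0]; 
    print(u,pts(c,[(u,95+i[0]),(u,95+np.argmax(col>150)-.5)],.03)[1].round(4))
```

```text
[233 234 234 234 234 226 112 113 114 116 114 117 118 118 116 117 119 118
 118 121 119 121 119 120 122 121 121 123 225 235 235 235 235 236 235]
[237 236 237 237 235 117 118 118 120 116 118 120 118 117 115 116 116 116
 115 113 115 112 112 115 114 114 113 227 235 235 236 235 236]
[119 118 116 119 120 119 118 138 235 119  93 118 236 235 236 113  91 116]
20 259.5 304.5 [[0.6558, -0.0962, 0.03], [0.657, -0.1337, 0.03]] mid [ 0.6564 -0.1149  0.03  ] w 0.0375
45 260.5 304.5 [[0.6364, -0.097, 0.03], [0.6376, -0.1342, 0.03]] mid [ 0.637  -0.1156  0.03  ] w 0.0372
70 261.5 305.5 [[0.6166, -0.0979, 0.03], [0.6178, -0.1356, 0.03]] mid [ 0.6172 -0.1168  0.03  ] w 0.0377
20 360.5 404.5 [[0.6587, -0.1804, 0.03], [0.6603, -0.2173, 0.03]] mid [ 0.6595 -0.1988  0.03  ] w 0.0369
45 359.5 404.5 [[0.6393, -0.1807, 0.03], [0.6409, -0.2189, 0.03]] mid [ 0.6401 -0.1998  0.03  ] w 0.0382
70 359.5 402.5 [[0.6194, -0.1819, 0.03], [0.6209, -0.2189, 0.03]] mid [ 0.6202 -0.2004  0.03  ] w 0.037
275 [ 0.5803 -0.1098  0.03  ]
290 [ 0.5807 -0.123   0.03  ]
300 [ 0.581  -0.1318  0.03  ]
370 [ 0.584  -0.1933  0.03  ]
385 [ 0.5845 -0.2065  0.03  ]
395 [ 0.5848 -0.2153  0.03  ]
```

```bash
cat >> terms.py <<'E'
def held(c,p,roi=(280,215,350,330)):
    s=read_state(); z=s['tool_pos'][2]+.0056
    M=R.from_rotvec(s['orientation']).as_matrix()
    for th in (60,80,100):
        for uv,P,a in sorted(holes(c,p,z,roi,lo=200,hi=1200,th=th),key=lambda t:t[0][1]): print(th,np.round(uv,1),'tool-frame mm',(1000*M.T@(P-s['tool_pos'])).round(1),a)
E
python3 - <<'E'
from terms import *
c=np.load('pics/w10c.npy',allow_pickle=True).item()
held(c,cv2.imread('pics/w10.png'))
go(.6306,-.1163,.10,-1.53)
E
```

```text
60 [315.9 243.6] tool-frame mm [  1.3 -28.3  -5.9] 425.5
60 [315.7 307. ] tool-frame mm [ 1.2 -0.  -5.6] 411.5
80 [316.  243.1] tool-frame mm [  1.3 -28.5  -5.9] 494.0
80 [315.7 306.9] tool-frame mm [ 1.2 -0.  -5.6] 444.5
100 [316.  242.9] tool-frame mm [  1.3 -28.6  -5.9] 529.0
100 [315.6 306.9] tool-frame mm [ 1.1 -0.  -5.6] 476.0
pos [ 0.4921 -0.1465  0.2231] yaw -1.536 tilt [-0.009 -0.004 -1.   ] q6 1.15 t 11.9 F [ 0.5  0.5 -1.4] op 0.0377
inc [ -2.59 -14.06  12.17] turn -0.006
```

play_rows(increments=[[[-1,-4,2,0],[-2,-8,5,0],[-2.7,-12,9,0],[-2.7,-14.1,12.2,0],[-2.7,-14.1,12.2,0]]])

```text
t: 12.4
tool_pos: [0.6283, -0.1109, 0.089]
orientation: [2.252, -2.167, -0.026]
force: [-2.0, -0.1, -2.8]
opening: 0.0375
```

play_rows(increments=[[[0,0,0,0],[0,0,0,0]]])

```text
t: 12.6
tool_pos: [0.6281, -0.1096, 0.0893]
orientation: [2.254, -2.165, -0.027]
force: [-0.6, -0.4, -1.3]
opening: 0.0377
```

Run:
```python
from terms import *
go(.6307,-.1153,.075,-1.53)
c,p,d=shot('wrist','w11')
```

```text
pos [ 0.6281 -0.1096  0.0893] yaw -1.531 tilt [-0.024  0.    -1.   ] q6 1.28 t 12.6 F [-0.6 -0.4 -1.3] op 0.0377
inc [ 0.58 -0.27  1.42] turn -0.001
```

View pics/w11.png

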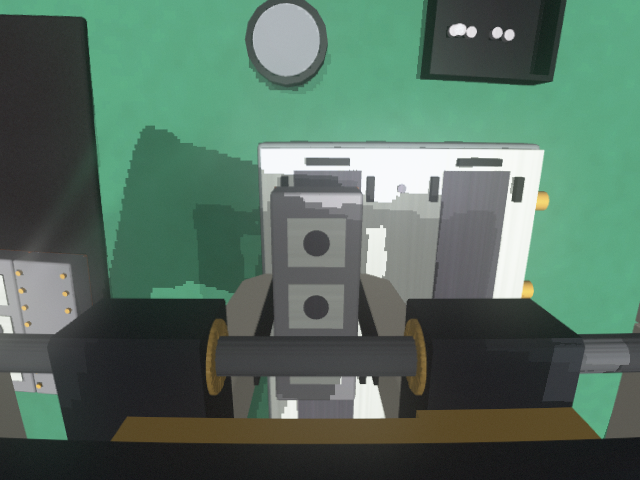

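Run:
```python
from terms import *
c=cam('wrist'); p=cv2.imread('pics/w11.png'); held(c,p)
g=cv2.cvtColor(p,cv2.COLOR_BGR2GRAY)
m=cv2.inRange(g,0,70)
m2=np.zeros_like(m); m2[152:210,275:530]=m[152:210,275:530]
for k in cv2.findContours(m2,cv2.RETR_EXTERNAL,cv2.CHAIN_APPROX_NONE)[0]:
    if cv2.contourArea(k)>40:
        x,y,w,h=cv2.boundingRect(k); (u,v),wh,an=cv2.minAreaRect(k); print((x,y,w,h),pts(c,[(u,v)],.034)[0].round(4))
cv2.imwrite('pics/c4.png',cv2.resize(p[140:220,260:540],None,fx=2.8,fy=2.8,interpolation=cv2.INTER_CUBIC))
```

```text
80 [316.  243.1] tool-frame mm [  0.3 -29.3  -6.2] 468.0
80 [315.6 306.9] tool-frame mm [ 0.2 -0.7 -5.6] 423.0
100 [316.  242.9] tool-frame mm [  0.3 -29.4  -6.2] 509.0
100 [315.8 306.9] tool-frame mm [ 0.2 -0.7 -5.6] 450.5
```

View pics/c4.png

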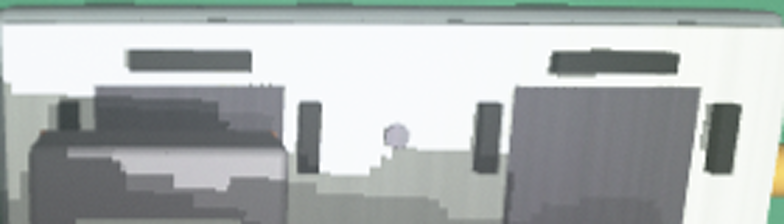

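Run:
```python
from terms import *
c=cam('wrist'); s=read_state(); print(s['tool_pos'].round(4), s['t'])
P=pts(c,[(327.7,161.8),(370.4,188.9),(284.6,181+8),(479.6,162.1),(434.3,189.3),(518.2,189.6)],.034); print(P.round(4))
a=.041; ex=np.array([np.cos(a),np.sin(a),0])
print('nest3',(P[0]-.055*ex).round(4),'side mid',((P[1]+P[2])/2-.04*ex).round(4),'nest4',(P[3]-.055*ex).round(4),((P[4]+P[5])/2-.04*ex).round(4))
print('yaw',np.arctan2(P[0][0]-P[3][0],P[0][1]-P[3][1]))
# held module mid, camera-measured
H=pts(c,[(316,243),(315.7,306.9)],s['tool_pos'][2]+.0056); print('held',H.round(4))
```

```text
[ 0.6288 -0.1103  0.0907] 12.65
[[ 0.6861 -0.1148  0.034 ]
 [ 0.6722 -0.1393  0.034 ]
 [ 0.6703 -0.0915  0.034 ]
 [ 0.6896 -0.1985  0.034 ]
 [ 0.6735 -0.1751  0.034 ]
 [ 0.6755 -0.2229  0.034 ]]
nest3 [ 0.6312 -0.117   0.034 ] side mid [ 0.6313 -0.117   0.034 ] nest4 [ 0.6347 -0.2007  0.034 ] [ 0.6345 -0.2007  0.034 ]
yaw -0.0417371892702595
held [[ 0.6582 -0.1094  0.0963]
 [ 0.6296 -0.1105  0.0963]]
```

play_rows(increments=[[[0.3,-0.1,1,0],[0.6,-0.2,2,0],[0.6,-0.2,3,0],[0.6,-0.2,3,0]]])

```text
t: 13.05
tool_pos: [0.6287, -0.1163, 0.0586]
orientation: [2.252, -2.166, -0.028]
force: [-0.7, 0.3, -1.7]
opening: 0.0379
```

Run:
```python
from terms import *
go(.6306,-.1163,.047,-1.53)
c,p,d=shot('wrist','w12')
```

```text
pos [ 0.6287 -0.1163  0.0586] yaw -1.532 tilt [-0.024  0.    -1.   ] q6 1.27 t 13.05 F [-0.7  0.3 -1.7] op 0.0379
inc [ 0.01 -0.22  1.15] turn -0.002
```

View pics/w12.png

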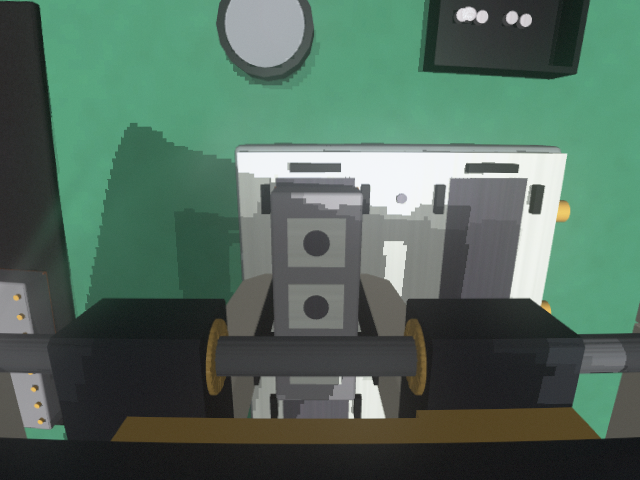

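play_rows(increments=[[[0,-0.2,0.5,0],[0,-0.2,1,0],[0,-0.2,1.2,0],[0,-0.2,1.2,0]]])

```text
t: 13.5
tool_pos: [0.6308, -0.1161, 0.0471]
orientation: [2.253, -2.166, -0.028]
force: [-1.0, -0.2, -1.2]
opening: 0.0379
```

Run:
```python
from terms import *
go(.6306,-.1163,.047,-1.53)
c,p,d=shot('wrist','w13')
```

```text
pos [ 0.6308 -0.1161  0.0471] yaw -1.532 tilt [-0.024  0.    -1.   ] q6 1.28 t 13.5 F [-1.  -0.2 -1.2] op 0.0379
inc [0.02 0.02 0.01] turn -0.002
```

View pics/w13.png

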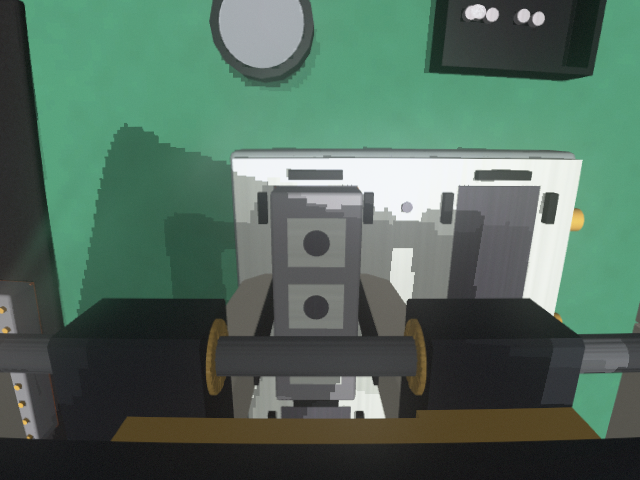

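play_rows(increments=[[[0,0,0.15,0],[0,0,0.2,0],[0,0,0.2,0]]])

```text
t: 13.85
tool_pos: [0.6312, -0.1162, 0.0465]
orientation: [2.253, -2.166, -0.026]
force: [-3.8, 0.1, 6.5]
opening: 0.0377
```

play_rows(increments=[[[0,0,0,0],[0,0,0,0],[0,0,0,0]]], jaw=5.5)

```text
t: 14.15
tool_pos: [0.6314, -0.1162, 0.0466]
orientation: [2.253, -2.166, -0.025]
force: [-1.1, -1.5, -0.6]
opening: 0.0534
```

play_rows(increments=[[[0,0,-3,0],[0,0,-7,0],[0,4,-9,0],[0,8,-9,0],[0,10,-9,0]]])

```text
t: 14.65
tool_pos: [0.5318, -0.1203, 0.1395]
orientation: [2.253, -2.167, -0.024]
force: [0.8, -0.7, -0.3]
opening: 0.0549
```

Run:
```python
from terms import *
go(.58,.18,.25,-1.59)
c,p,d=shot('wrist','w14')
```

```text
pos [ 0.5318 -0.1203  0.1395] yaw -1.532 tilt [-0.022 -0.001 -1.   ] q6 1.22 t 14.65 F [ 0.8 -0.7 -0.3] op 0.0549
inc [-29.82  -5.75 -11.17] turn 0.058
```

View pics/w14.png

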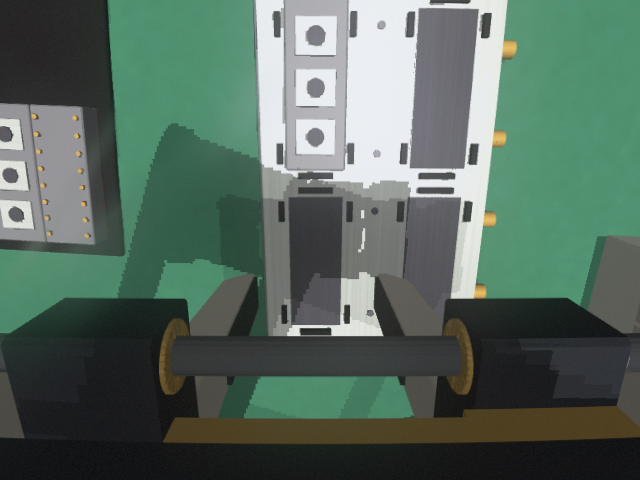

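play_rows(increments=[[[-4,-1,0,0.05],[-8.5,-3,0,0.05],[-13,-5,0,0.056],[-17.5,-7.5,0,0.056],[-22,-10,0,0.056]]])

```text
t: 15.2
tool_pos: [0.6209, 0.1029, 0.1366]
orientation: [2.19, -2.228, -0.026]
force: [0.3, -0.3, 0.1]
opening: 0.0549
```

Run:
```python
from terms import *
go(.682,.2141,.10,-1.588)
```

```text
pos [0.6209 0.1029 0.1366] yaw -1.588 tilt [-0.024 -0.    -1.   ] q6 1.67 t 15.2 F [ 0.3 -0.3  0.1] op 0.0549
inc [-11.22  -6.     3.51] turn -0.0
```

play_rows(increments=[[[-4,-2,1,0],[-8,-4.5,2,0],[-11.2,-6,3.5,0],[-11.2,-6,3.5,0],[-11.2,-6,3.5,0]]])

```text
t: 15.7
tool_pos: [0.6813, 0.2146, 0.0982]
orientation: [2.19, -2.225, -0.028]
force: [0.8, 0.1, 0.0]
opening: 0.0553
```

Run:
```python
from terms import *
go(.682,.2141,.021,-1.588)
c,p,d=shot('wrist','w15')
```

```text
pos [0.6813 0.2146 0.0982] yaw -1.586 tilt [-0.026 -0.001 -1.   ] q6 1.82 t 15.7 F [0.8 0.1 0. ] op 0.0553
inc [ 0.04 -0.27  7.71] turn 0.002
```

View pics/w15.png

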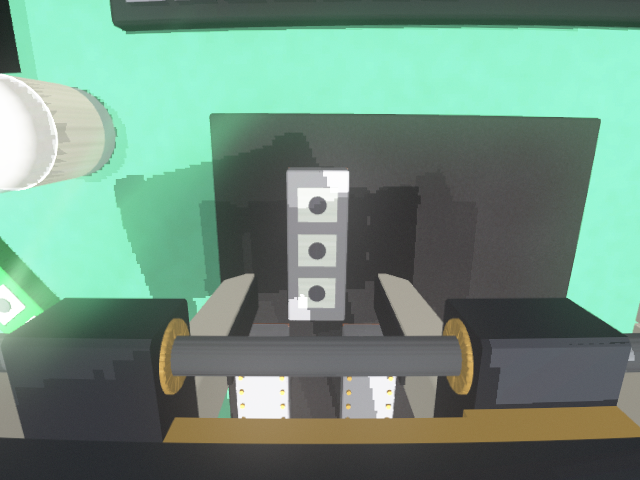

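play_rows(increments=[[[0,-0.1,3,0],[0,-0.2,6,0],[0,-0.3,7.7,0],[0,-0.3,7.7,0]]])

```text
t: 16.15
tool_pos: [0.6809, 0.2119, 0.0196]
orientation: [2.185, -2.226, -0.03]
force: [-0.6, -1.3, -0.5]
opening: 0.055
```

play_rows(increments=[[[0,0,0,0],[0,0,0,0],[0,0,0,0],[0,0,0,0]]], jaw=3)

```text
t: 16.55
tool_pos: [0.6821, 0.212, 0.0217]
orientation: [2.187, -2.227, -0.027]
force: [-1.5, -2.4, 5.8]
opening: 0.0375
```

play_rows(increments=[[[0,0,-3,0],[0,0,-7,0],[3,0,-10,0],[7,0,-12,0],[11.5,0,-13,0]]])

```text
t: 17.05
tool_pos: [0.6848, 0.0974, 0.1557]
orientation: [2.192, -2.228, -0.022]
force: [0.8, 0.6, -1.4]
opening: 0.0374
```

Run:
```python
from terms import *
go(.6347,-.2001,.09,-1.53)
c,p,d=shot('wrist','w16');held(c,p)
```

```text
pos [0.6848 0.0974 0.1557] yaw -1.587 tilt [-0.022 -0.001 -1.   ] q6 1.65 t 17.05 F [ 0.8  0.6 -1.4] op 0.0374
inc [29.82  4.4   6.71] turn -0.057
100 [316.  242.5] tool-frame mm [ -8.5 -28.9  -6.2] 455.0
100 [315.9 306.6] tool-frame mm [-8.3 -0.5 -5.7] 399.0
```

View pics/w16.png

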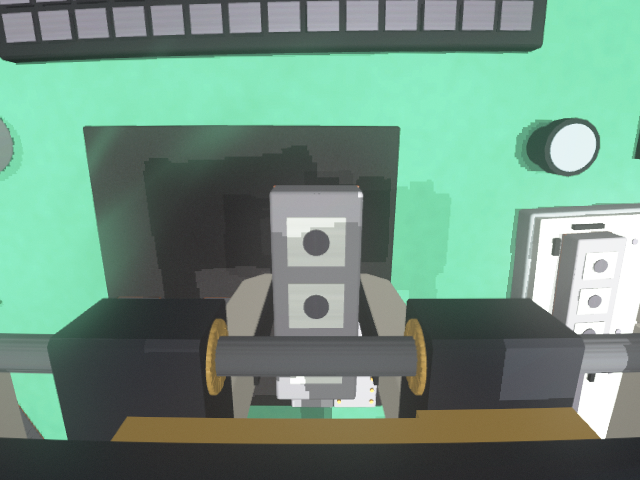

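play_rows(increments=[[[4,0,0,0],[8.5,1,1,-0.03],[13,2,2,-0.057],[17.5,3,3,-0.057],[22,4,4,-0.057]]])

```text
t: 17.6
tool_pos: [0.6394, -0.1319, 0.1185]
orientation: [2.248, -2.169, -0.017]
force: [0.4, -0.3, -1.5]
opening: 0.0377
```

Run:
```python
from terms import *
go(.6347,-.2001,.09,-1.53)
```

```text
pos [ 0.6394 -0.1319  0.1185] yaw -1.535 tilt [-0.021 -0.005 -1.   ] q6 1.26 t 17.6 F [ 0.4 -0.3 -1.5] op 0.0377
inc [6.78 0.65 2.9 ] turn -0.005
```

play_rows(increments=[[[3,0.3,1,0],[6,0.6,2,-0.005],[6.8,0.6,2.9,-0.005],[6.8,0.6,2.9,-0.005],[6.8,0.6,2.9,-0.005]]])

```text
t: 18.1
tool_pos: [0.6353, -0.1991, 0.0898]
orientation: [2.254, -2.163, -0.019]
force: [0.6, 0.3, -0.7]
opening: 0.0376
```

Run:
```python
from terms import *
go(.6347,-.2001,.047,-1.53)
c,p,d=shot('wrist','w17');held(c,p)
```

```text
pos [ 0.6353 -0.1991  0.0898] yaw -1.53 tilt [-0.021 -0.004 -1.   ] q6 1.16 t 18.1 F [ 0.6  0.3 -0.7] op 0.0376
inc [ 0.08 -0.03  4.28] turn 0.0
80 [315.7 306.7] tool-frame mm [ 0.4 -0.7 -5.6] 398.5
100 [315.7 242.6] tool-frame mm [  0.4 -29.2  -6.2] 469.5
100 [315.6 306.6] tool-frame mm [ 0.4 -0.8 -5.6] 434.0
```

View pics/w17.png

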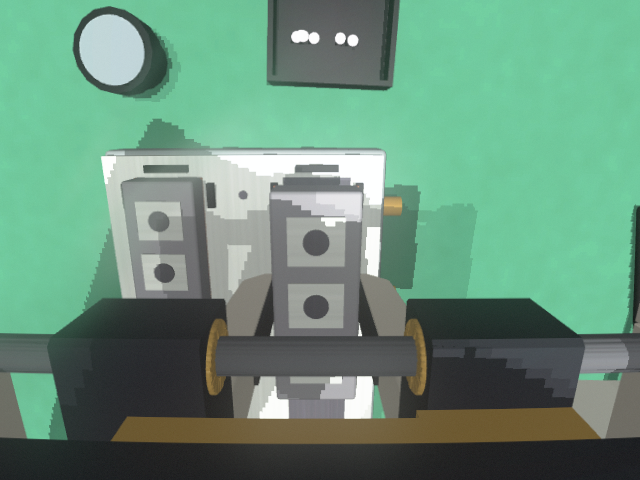

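play_rows(increments=[[[0.1,0,1.5,0],[0.1,0,3,0],[0.1,0,4,0],[0.1,0,4.3,0],[0.1,0,4.3,0]]])

```text
t: 18.65
tool_pos: [0.6343, -0.1996, 0.0462]
orientation: [2.255, -2.161, -0.02]
force: [0.0, -1.5, -1.1]
opening: 0.038
```

Run:
```python
from terms import *
go(.6347,-.2001,.045,-1.53)
c,p,d=shot('wrist','w18')
```

```text
pos [ 0.6343 -0.1996  0.0462] yaw -1.529 tilt [-0.022 -0.004 -1.   ] q6 1.16 t 18.65 F [ 0.  -1.5 -1.1] op 0.038
inc [ 0.05 -0.04  0.12] turn 0.001
```

View pics/w18.png

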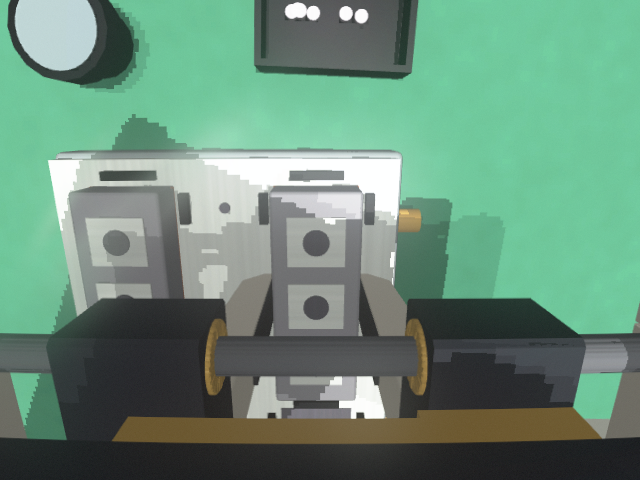

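Aligned between the ribs (263 and 369; module 272–362). Lower and release.

play_rows(increments=[[[0,0,0.15,0],[0,0,0.2,0],[0,0,0.2,0]]])

```text
t: 19.0
tool_pos: [0.6348, -0.2001, 0.0451]
orientation: [2.255, -2.162, -0.018]
force: [0.3, -0.3, -0.8]
opening: 0.0376
```

play_rows(increments=[[[0,0,0,0],[0,0,0,0],[0,0,0,0]]], jaw=5.5)

```text
t: 19.3
tool_pos: [0.6351, -0.2003, 0.0455]
orientation: [2.255, -2.162, -0.017]
force: [-0.9, 0.1, 0.4]
opening: 0.0537
```

play_rows(increments=[[[0,0,-3,0],[0,0,-7,0],[-2,4,-9,0],[-4,8,-9,0],[-4,10,-9,0]]])

```text
t: 19.8
tool_pos: [0.5332, -0.1621, 0.1377]
orientation: [2.256, -2.161, -0.018]
force: [-0.5, -0.9, 0.1]
opening: 0.0548
```

Run:
```python
from terms import *
go(.482,.1045,.10,-.0225)
c,p,d=shot('wrist','w19')
```

```text
pos [ 0.5332 -0.1621  0.1377] yaw -1.528 tilt [-0.02  -0.005 -1.   ] q6 1.15 t 19.8 F [-0.5 -0.9  0.1] op 0.0548
inc [-26.87   3.89   3.75] turn -1.505
```

View pics/w19.png

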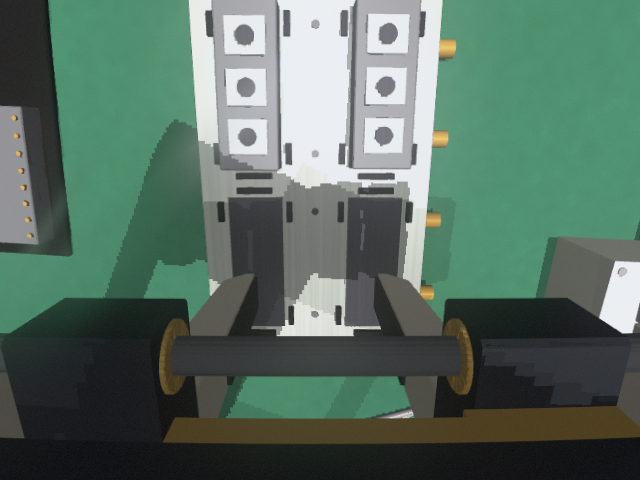

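play_rows(increments=[[[-4,0.5,0,-0.15],[-8.5,1,0,-0.3],[-13,2,0,-0.45],[-17.5,2.5,0,-0.6],[-22,3.5,0,-0.75]]], jaw=0)

```text
t: 20.35
tool_pos: [0.4874, 0.0568, 0.1378]
orientation: [2.898, -1.18, -0.027]
force: [0.5, 0.9, 0.1]
opening: 0.0198
```

Run:
```python
from terms import *
go(.482,.1045,.10,-.0225)
```

```text
pos [0.4874 0.0568 0.1378] yaw -0.773 tilt [-0.02  -0.005 -1.   ] q6 0.79 t 20.35 F [0.5 0.9 0.1] op 0.0198
inc [-3.67 -3.1   3.77] turn -0.751
```

play_rows(increments=[[[-2,-1.5,1,-0.15],[-3.7,-3.1,2,-0.3],[-3.7,-3.1,3,-0.45],[-3.7,-3.1,3.8,-0.6],[-3.7,-3.1,3.8,-0.75]]])

```text
t: 20.85
tool_pos: [0.4813, 0.105, 0.0986]
orientation: [3.136, -0.035, -0.034]
force: [-0.8, 0.9, -0.3]
opening: 0.0006
```

Run:
```python
from terms import *
go(.482,.1045,.020,-.0225)
c,p,d=shot('wrist','w20')
for uv,P,a in sorted(holes(c,p,.028,(300,150,640,300),lo=60,th=140),key=lambda t:t[0][0]): print(np.round(uv,1),P.round(4),a)
```

```text
pos [0.4813 0.105  0.0986] yaw -0.022 tilt [-0.022 -0.005 -1.   ] q6 0.14 t 20.85 F [-0.8  0.9 -0.3] op 0.0006
inc [0.25 0.   7.86] turn 0.0
[408.7 254.8] [0.538  0.1036 0.028 ] 179.0
[455.1 255.3] [0.5669 0.1028 0.028 ] 199.5
```

View pics/w20.png

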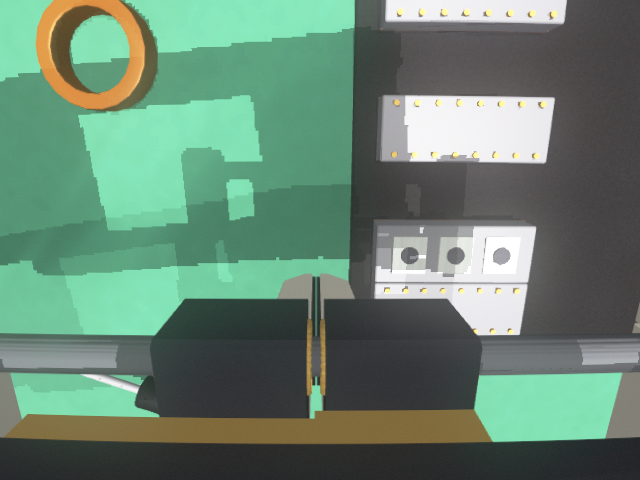

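play_rows(increments=[[[0.2,0,4,0],[0.2,0,7.8,0],[0.2,0,7.8,0]]])

```text
t: 21.2
tool_pos: [0.4777, 0.1039, 0.0164]
orientation: [3.135, -0.024, -0.047]
force: [-1.5, -0.7, 0.3]
opening: 0.0008
```

play_rows(increments=[[[1,0,0,0],[2,0,0,0],[3,0,0,0],[4,0,0,0],[5,0,0,0]]])

```text
t: 21.7
tool_pos: [0.5274, 0.1036, 0.0172]
orientation: [3.135, -0.025, -0.052]
force: [-22.5, 1.1, 27.5]
opening: 0.0003
```

Run:
```python
from terms import *
go(.613,.102,.021,-.0225)
```

```text
pos [0.5274 0.1036 0.0172] yaw -0.016 tilt [-0.033 -0.005 -0.999] q6 0.12 t 21.7 F [-22.5   1.1  27.5] op 0.0003
inc [ 8.54  0.02 -0.66] turn 0.006
```

play_rows(increments=[[[0,0,-0.3,0],[0,0,-0.5,0.006]]])

```text
t: 21.9
tool_pos: [0.5295, 0.1037, 0.0239]
orientation: [3.136, -0.036, -0.047]
force: [0.1, -0.1, 0.3]
opening: 0.0007
```

Run:
```python
from terms import *
go(.613,.102,.022,-.0225)
c,p,d=shot('wrist','w21')
```

```text
pos [0.5295 0.1037 0.0239] yaw -0.023 tilt [-0.03  -0.005 -1.   ] q6 0.12 t 21.9 F [ 0.1 -0.1  0.3] op 0.0007
inc [ 8.35 -0.02 -0.06] turn -0.001
```

View pics/w21.png

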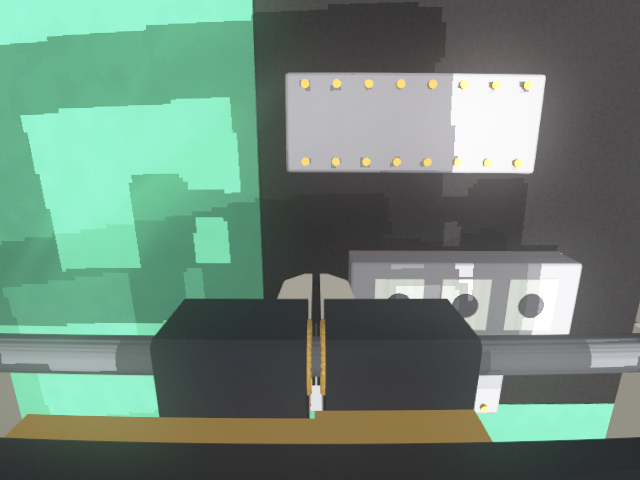

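play_rows(increments=[[[1,0,0,0],[2,0,0,0],[3,0,-0.05,0],[4,0,-0.05,0],[5,0,-0.1,0]]])

```text
t: 22.45
tool_pos: [0.5801, 0.1025, 0.0232]
orientation: [3.135, -0.037, -0.048]
force: [-2.1, 0.3, 1.2]
opening: 0.0004
```

Run:
```python
from terms import *
go(.613,.102,.022,-.0225)
```

```text
pos [0.5801 0.1025 0.0232] yaw -0.024 tilt [-0.03  -0.005 -1.   ] q6 0.11 t 22.45 F [-2.1  0.3  1.2] op 0.0004
inc [ 3.3  -0.03  0.02] turn -0.001
```

play_rows(increments=[[[1,0,0,0],[2,0,0,0],[2.8,0,0,0],[3.3,0,0,0],[3.3,0,0,0]]])

```text
t: 22.95
tool_pos: [0.6138, 0.1016, 0.0221]
orientation: [3.135, -0.037, -0.047]
force: [-0.0, 0.3, 0.3]
opening: 0.0005
```

play_rows(increments=[[[-0.5,0,-5,0],[-5,-1.5,-10,0.15],[-9,-3,-15,0.3],[-9,-3,-20,0.45],[-9,-3,-22,0.6]]], jaw=5.5)

```text
t: 23.45
tool_pos: [0.5292, 0.1354, 0.2457]
orientation: [2.973, -0.967, -0.043]
force: [1.1, 1.0, 1.3]
opening: 0.0356
```

play_rows(increments=[[[0,0,0,0.15],[0,0,0,0.3],[0,0,0,0.45],[0,0,0,0.6],[0,0,0,0.75]]])

```text
t: 23.95
tool_pos: [0.5291, 0.1354, 0.2457]
orientation: [2.405, -1.985, -0.031]
force: [0.2, 0.1, 0.2]
opening: 0.0549
```

Run:
```python
from terms import *
go(.57,.12,.25,-1.59)
```

```text
pos [0.5291 0.1354 0.2457] yaw -1.38 tilt [-0.03  -0.005 -1.   ] q6 1.54 t 23.95 F [0.2 0.1 0.2] op 0.0549
inc [ 2.29 -3.71 -0.55] turn 0.21
```

play_rows(increments=[[[1,-2,-0.3,0.15],[2.3,-3.7,-0.5,0.21],[2.3,-3.7,-0.5,0.21],[2.3,-3.7,-0.5,0.21]]])

```text
t: 24.35
tool_pos: [0.5696, 0.1198, 0.2491]
orientation: [2.183, -2.223, -0.028]
force: [0.4, 0.0, -0.6]
opening: 0.0552
```

Run:
```python
from terms import *
c,p,d=shot('wrist','w22')
for uv,P,a in sorted(holes(c,p,.028,(240,0,420,160),lo=40,th=140),key=lambda t:t[0][0]): print(np.round(uv,1),P.round(4),a)
go(.68,.10,.10,-1.59)
```

```text
[333.3 120.2] [0.6507 0.1002 0.028 ] 78.0
[333.8  88.4] [0.6792 0.0996 0.028 ] 87.5
[334.4  54.7] [0.7082 0.0989 0.028 ] 98.0
pos [0.5693 0.12   0.2492] yaw -1.588 tilt [-0.031 -0.005 -1.   ] q6 1.71 t 24.4 F [-1.1 -0.2 -0.2] op 0.0549
inc [  1.73 -11.55  14.58] turn 0.002
```

View pics/w22.png

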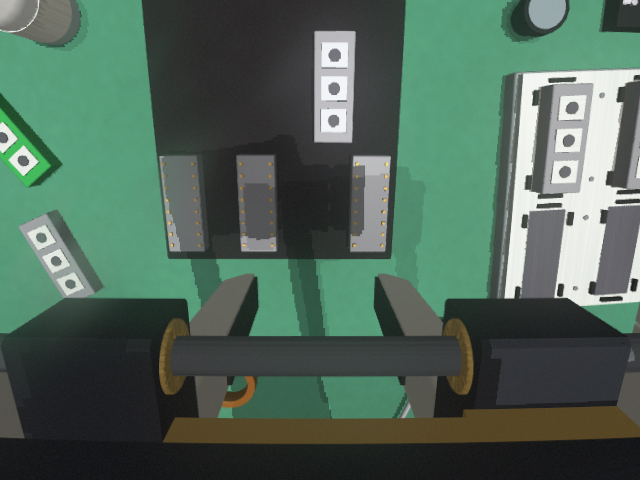

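play_rows(increments=[[[1,-4,4,0],[1.7,-8,8,0],[1.8,-11.5,12,0],[1.8,-11.5,14.5,0],[1.8,-11.5,14.5,0]]])

```text
t: 24.9
tool_pos: [0.6751, 0.099, 0.0926]
orientation: [2.178, -2.215, -0.04]
force: [-2.0, -0.4, -0.5]
opening: 0.055
```

Run:
```python
from terms import *
go(.6792,.0996,.0205,-1.59)
```

```text
pos [0.6751 0.099  0.0926] yaw -1.587 tilt [-0.043 -0.006 -0.999] q6 1.66 t 24.9 F [-2.  -0.4 -0.5] op 0.055
inc [-0.11 -0.72  7.18] turn 0.003
```

play_rows(increments=[[[-0.1,-0.4,3,0],[-0.1,-0.7,6,0],[-0.1,-0.7,7.2,0],[-0.1,-0.7,7.2,0]]])

```text
t: 25.3
tool_pos: [0.6777, 0.0999, 0.0201]
orientation: [2.178, -2.213, -0.043]
force: [0.1, 0.3, 0.5]
opening: 0.0548
```

play_rows(increments=[[[0,0,0,0],[0,0,0,0],[0,0,0,0],[0,0,0,0]]], jaw=3)

```text
t: 25.7
tool_pos: [0.6791, 0.1001, 0.0227]
orientation: [2.18, -2.215, -0.039]
force: [-1.5, -0.3, 7.3]
opening: 0.0374
```

play_rows(increments=[[[0,0,-2,0],[0,0,-5,0],[0,0,-9,0],[2,3,-12,0],[4,6,-14,0]]])

```text
t: 26.2
tool_pos: [0.6253, 0.0618, 0.1688]
orientation: [2.183, -2.216, -0.035]
force: [-0.3, -0.8, -0.7]
opening: 0.0377
```

Run:
```python
from terms import *
go(.5113,-.1212,.10,-1.53)
```

```text
pos [0.6253 0.0618 0.1688] yaw -1.585 tilt [-0.038 -0.006 -0.999] q6 1.61 t 26.2 F [-0.3 -0.8 -0.7] op 0.0377
inc [18.42 10.86  7.4 ] turn -0.055
```

play_rows(increments=[[[4,2.5,0,0],[8,5,0,-0.03],[12,7.5,1,-0.055],[16,9.5,3,-0.055],[18.4,10.9,5,-0.055]]])

```text
t: 26.7
tool_pos: [0.511, -0.1234, 0.1249]
orientation: [2.243, -2.157, -0.032]
force: [1.7, 0.1, -1.4]
opening: 0.0374
```

Run:
```python
from terms import *
go(.5113,-.1212,.09,-1.53)
```

```text
pos [ 0.511  -0.1234  0.1249] yaw -1.532 tilt [-0.035 -0.007 -0.999] q6 1.21 t 26.7 F [ 1.7  0.1 -1.4] op 0.0374
inc [-0.24 -0.17  3.49] turn -0.002
```

play_rows(increments=[[[-0.2,-0.2,2,0],[-0.2,-0.2,4,0],[-0.2,-0.2,4,0],[-0.2,-0.2,4,0]]])

```text
t: 27.1
tool_pos: [0.5114, -0.1216, 0.0854]
orientation: [2.243, -2.157, -0.032]
force: [0.4, -0.3, -0.3]
opening: 0.0377
```

Run:
```python
from terms import *
go(.5113,-.1212,.047,-1.53)
c,p,d=shot('wrist','w23');held(c,p)
```

```text
pos [ 0.5114 -0.1216  0.0854] yaw -1.532 tilt [-0.036 -0.007 -0.999] q6 1.22 t 27.1 F [ 0.4 -0.3 -0.3] op 0.0377
inc [-0.06 -0.13  3.84] turn -0.002
60 [316.2 241.2] tool-frame mm [  0.2 -29.7  -6.6] 440.5
60 [315.7 304.5] tool-frame mm [ 0.1 -1.6 -5.7] 400.5
80 [316.2 240.9] tool-frame mm [  0.3 -29.9  -6.6] 498.0
80 [315.8 304.5] tool-frame mm [ 0.1 -1.5 -5.7] 443.0
100 [316.1 240.8] tool-frame mm [  0.2 -29.9  -6.6] 537.5
100 [315.7 304.4] tool-frame mm [ 0.  -1.6 -5.7] 465.5
```

View pics/w23.png

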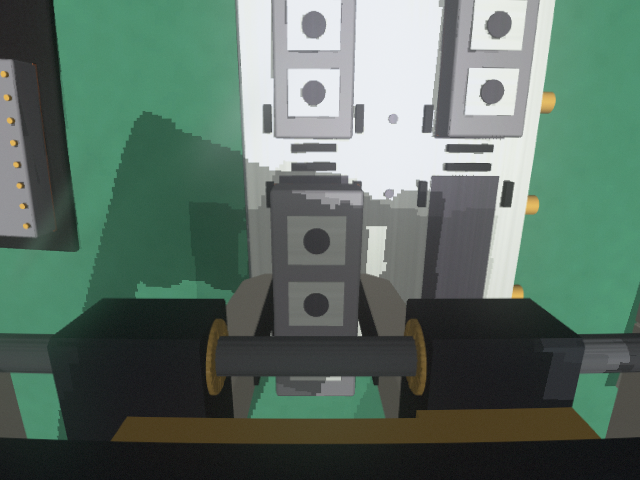

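play_rows(increments=[[[0,0,1.5,0],[0,0,3,0],[0,-0.05,3.6,0],[0,-0.05,3.6,0]]])

```text
t: 27.55
tool_pos: [0.51, -0.1214, 0.0481]
orientation: [2.243, -2.156, -0.035]
force: [-0.3, -1.2, -0.9]
opening: 0.0373
```

Run:
```python
from terms import *
go(.5106,-.1212,.046,-1.53)
c,p,d=shot('wrist','w24')
```

```text
pos [ 0.51   -0.1214  0.0481] yaw -1.531 tilt [-0.037 -0.006 -0.999] q6 1.22 t 27.55 F [-0.3 -1.2 -0.9] op 0.0373
inc [-0.02 -0.07  0.21] turn -0.001
```

View pics/w24.png

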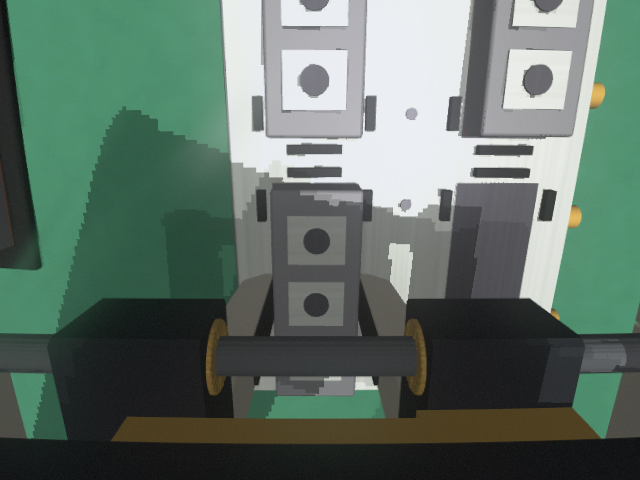

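play_rows(increments=[[[-0.05,-0.05,0.2,0],[-0.05,-0.05,0.35,0],[-0.05,-0.05,0.4,0],[-0.05,-0.05,0.4,0]]])

```text
t: 28.0
tool_pos: [0.5115, -0.1211, 0.0466]
orientation: [2.243, -2.157, -0.032]
force: [-4.7, 2.6, 10.8]
opening: 0.0378
```

play_rows(increments=[[[0,0,0,0],[0,0,0,0],[0,0,0,0]]], jaw=5.5)

```text
t: 28.3
tool_pos: [0.5118, -0.1212, 0.0469]
orientation: [2.244, -2.157, -0.031]
force: [-0.0, -0.1, -0.3]
opening: 0.0538
```

play_rows(increments=[[[0,0,-3,0],[0,0,-7,0],[0,4,-11,0],[-3,7,-16,0],[-7,7,-18,0]]])

```text
t: 28.8
tool_pos: [0.4465, -0.0633, 0.2241]
orientation: [2.24, -2.161, -0.028]
force: [1.5, 0.9, 0.4]
opening: 0.0551
```

Run:
```python
from terms import *
c,p,d=shot('wrist','w25')
c,p,d=shot('top','t1')
go(.42,.38,.25,-1.5708+.37)
for uv,P,a in holes(c,p,.023,(100,250,190,340),lo=4,hi=60,th=120): print(np.round(uv,1),P.round(4),a)
for uv,P,a in terms(c,p,.023,(100,250,190,340),amin=20): print(np.round(uv,1),P.round(4),a)
```

```text
pos [ 0.4491 -0.0598  0.2271] yaw -1.529 tilt [-0.026 -0.008 -1.   ] q6 1.3 t 28.9 F [ 0.6 -0.5 -0.1] op 0.0552
inc [-44.05   1.15  -2.56] turn -0.328
[184.7 337.7] [0.3668 0.3064 0.023 ] 5.5
[145.4 335.6] [0.3706 0.4088 0.023 ] 10.0
[172.7 328.3] [0.3903 0.3377 0.023 ] 5.5
[184.7 327.7] [0.3922 0.3067 0.023 ] 5.5
[156.7 326.7] [0.3938 0.3794 0.023 ] 5.5
[135.  324.4] [0.3989 0.4365 0.023 ] 9.0
[134.8 314.6] [0.4238 0.4375 0.023 ] 8.5
[127.7 314.4] [0.4242 0.4562 0.023 ] 14.0
[171.7 305.3] [0.4488 0.3412 0.023 ] 5.5
[166.1 299.8] [0.4627 0.3559 0.023 ] 27.5
[133.3 294.7] [0.4749 0.4426 0.023 ] 5.5
[122.5 295. ] [0.4738 0.4713 0.023 ] 10.0
[121.8 292. ] [0.4814 0.4733 0.023 ] 8.5
[121.4 286.8] [0.4949 0.4746 0.023 ] 14.5
[118.7 284.3] [0.5012 0.4821 0.023 ] 5.5
[109.3 277.7] [0.518  0.5078 0.023 ] 5.5
[101.3 276.3] [0.5214 0.5295 0.023 ] 5.5
[152.1 290.9] [0.4852 0.3933 0.023 ] 76.0
[148.5 280.3] [0.5122 0.4034 0.023 ] 70.0
[144.6 269.6] [0.5396 0.4143 0.023 ] 72.0
```

View pics/w25.png

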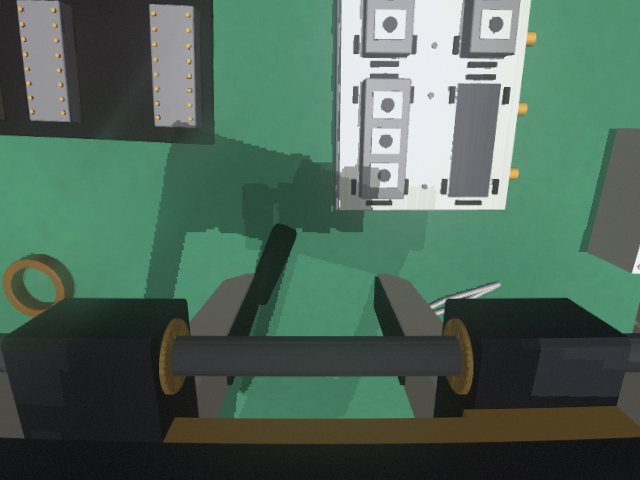

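View pics/t1.png

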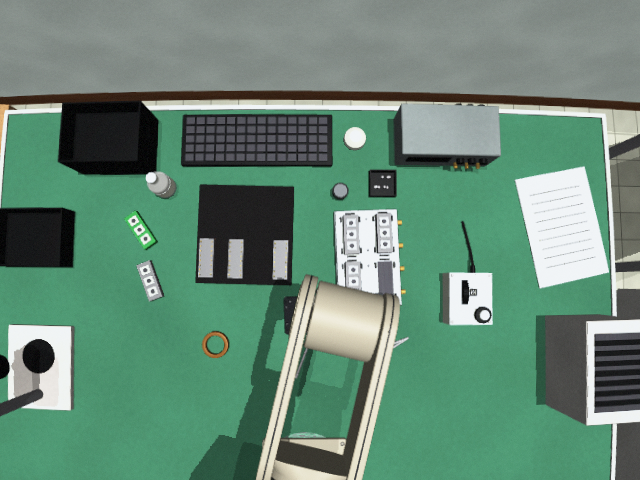

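play_rows(increments=[[[-5,0,0,-0.1],[-10,0,0,-0.2],[-15,0,0,-0.3],[-20,0,0,-0.33],[-25,0,0,-0.33]]])

```text
t: 29.4
tool_pos: [0.4385, 0.1891, 0.2247]
orientation: [2.576, -1.759, -0.027]
force: [1.1, 0.0, 0.5]
opening: 0.0554
```

Run:
```python
from terms import *
go(.43,.37,.20,-1.203)
```

```text
pos [0.4385 0.1891 0.2247] yaw -1.198 tilt [-0.026 -0.008 -1.   ] q6 1.5 t 29.4 F [1.1 0.  0.5] op 0.0554
inc [-17.16  -5.86   2.34] turn 0.005
```

play_rows(increments=[[[-4.5,-1.5,0.5,0],[-9,-3,1,0],[-13.5,-4.5,2,0],[-17.2,-5.9,2.3,0],[-17.2,-5.9,2.3,0]]])

```text
t: 29.9
tool_pos: [0.4288, 0.3739, 0.1976]
orientation: [2.578, -1.753, -0.03]
force: [-0.2, -0.3, 0.2]
opening: 0.055
```

play_rows(increments=[[[0,0,0,0]]])

```text
t: 30.0
tool_pos: [0.4287, 0.3739, 0.1964]
orientation: [2.578, -1.75, -0.03]
force: [-0.3, -0.5, -0.3]
opening: 0.0552
```

Run:
```python
from terms import *
c,p,d=shot('wrist','w26')
go(.5122,.4034,.08,-1.203)
for th in (110,140):
  for uv,P,a in sorted(holes(c,p,.022,(200,0,420,280),lo=50,th=th),key=lambda t:t[0][1]): print(np.round(uv,1),P.round(4),a)
```

```text
pos [0.4285 0.3737 0.1961] yaw -1.193 tilt [-0.031 -0.011 -0.999] q6 1.81 t 30.05 F [-0.4 -0.  -0.9] op 0.0551
inc [ 0.34 -9.25 11.31] turn 0.01
```

View pics/w26.png

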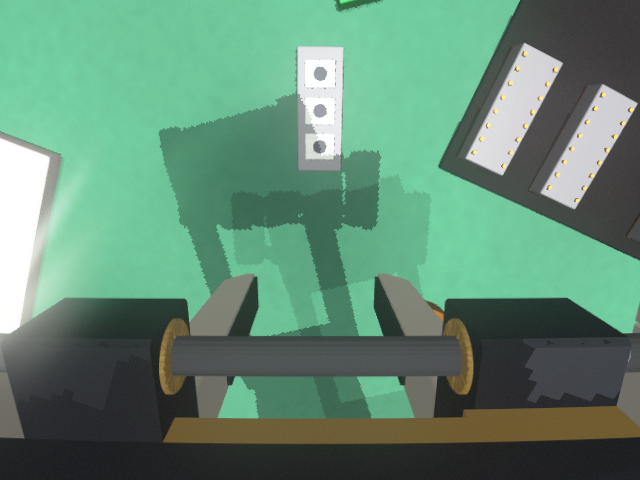

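Run:
```python
from terms import *
p=cv2.imread('pics/w26.png'); c=cam('wrist'); g=cv2.cvtColor(p,cv2.COLOR_BGR2GRAY); print(g[73,305:336:2],g[110,305:336:2])
for th in (125,150,170):
  for uv,P,a in sorted(holes(c,p,.022,(290,45,345,172),lo=30,hi=800,th=th),key=lambda t:t[0][1]): print(th,np.round(uv,1),P.round(4),a)
```

```text
[250 255 255 255 231 157 159 160 157 159 162 254 255 255 255 227] [203 229 255 255 221 157 158 163 160 161 162 254 255 255 255 234]
170 [320.   73.2] [0.5381 0.4133 0.022 ] 112.0
170 [319.5 110.4] [0.5114 0.403  0.022 ] 101.5
170 [319.  146.5] [0.4842 0.3927 0.022 ] 111.5
```

play_rows(increments=[[[0.2,-4,4,0.012],[0.3,-8,8,0.012],[0.4,-9,12,0.012],[0.4,-9,12,0.012]]])

```text
t: 30.45
tool_pos: [0.5076, 0.3972, 0.0642]
orientation: [2.554, -1.763, -0.037]
force: [-1.7, -1.6, -1.8]
opening: 0.0549
```

Run:
```python
from terms import *
go(.5116,.4031,.0155,-1.206)
c,p,d=shot('wrist','w27')
```

```text
pos [0.5076 0.3972 0.0642] yaw -1.208 tilt [-0.041 -0.018 -0.999] q6 1.79 t 30.45 F [-1.7 -1.6 -1.8] op 0.0549
inc [-0.42 -0.8   4.84] turn -0.002
```

View pics/w27.png

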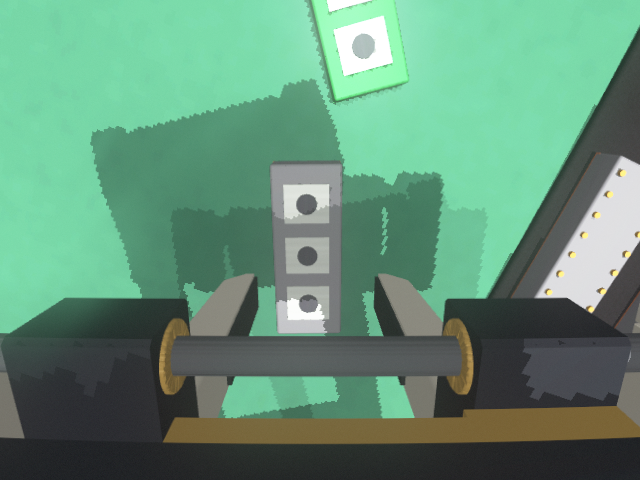

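play_rows(increments=[[[-0.3,-0.6,2,0],[-0.4,-0.8,4,0],[-0.4,-0.8,4.8,0],[-0.4,-0.8,4.8,0]]])

```text
t: 30.9
tool_pos: [0.5121, 0.4034, 0.0201]
orientation: [2.556, -1.764, -0.035]
force: [-0.0, -0.2, 0.9]
opening: 0.0544
```

play_rows(increments=[[[0,0,0,0],[0,0,0,0],[0,0,0,0],[0,0,0,0]]], jaw=3)

```text
t: 31.3
tool_pos: [0.5131, 0.404, 0.0222]
orientation: [2.559, -1.766, -0.034]
force: [-1.0, -1.1, 6.4]
opening: 0.0376
```

Run:
```python
from terms import *
go(.5116,.4031,.0155,-1.206)
c,p,d=shot('wrist','w28'); held(c,p)
```

```text
pos [0.5131 0.404  0.0222] yaw -1.208 tilt [-0.037 -0.015 -0.999] q6 1.79 t 31.3 F [-1.  -1.1  6.4] op 0.0376
inc [0.03 0.14 0.68] turn -0.002
100 [315.3 241.9] tool-frame mm [  0.2 -29.9  -6.8] 423.0
100 [315.9 303.3] tool-frame mm [ 0.4 -2.4 -5.7] 376.5
```

View pics/w28.png

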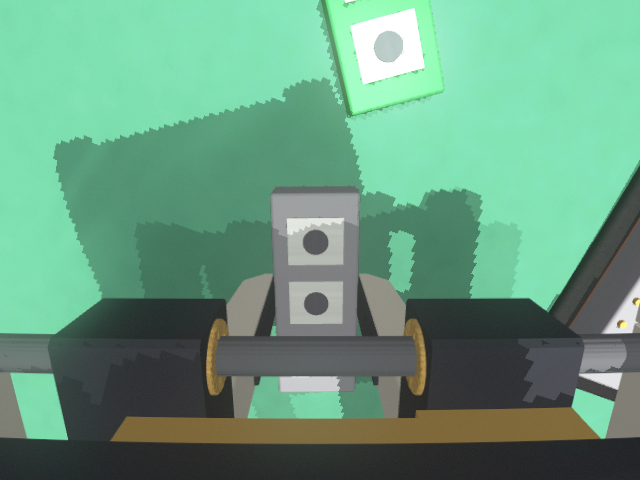

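play_rows(increments=[[[0,0,0,0],[0,0,0,0],[0,0.1,0.5,0],[0,0.1,0.9,0],[0,0.1,0.9,0]]], jaw=5)

```text
t: 31.85
tool_pos: [0.5111, 0.4031, 0.012]
orientation: [2.557, -1.765, -0.035]
force: [-0.0, -0.1, 0.8]
opening: 0.0499
```

play_rows(increments=[[[0,0,0,0],[0,0,0,0],[0,0,0,0],[0,0,0,0]]], jaw=3)

```text
t: 32.25
tool_pos: [0.511, 0.4031, 0.0119]
orientation: [2.557, -1.765, -0.035]
force: [-0.5, 1.1, -0.4]
opening: 0.0378
```

Run:
```python
from terms import *
go(.5116,.4031,.0155,-1.206)
c,p,d=shot('wrist','w29'); held(c,p)
```

```text
pos [0.511  0.4031 0.0119] yaw -1.208 tilt [-0.038 -0.016 -0.999] q6 1.79 t 32.25 F [-0.5  1.1 -0.4] op 0.0378
inc [ 0.02 -0.04 -0.37] turn -0.002
100 [315.3 244.4] tool-frame mm [  0.2 -28.8  -6.8] 493.0
100 [315.7 309.6] tool-frame mm [ 0.3  0.6 -5.6] 434.0
```

play_rows(increments=[[[0,0,-2,0],[0,0,-5,0],[0,0,-9,0],[2,0,-13,0.05],[5,0,-16,0.1]]])

```text
t: 32.8
tool_pos: [0.5349, 0.3599, 0.1746]
orientation: [2.467, -1.89, -0.031]
force: [0.2, 0.4, -1.5]
opening: 0.0374
```

Run:
```python
from terms import *
go(.51,.1,.17,-1.53)
```

```text
pos [0.5349 0.3599 0.1746] yaw -1.308 tilt [-0.036 -0.014 -0.999] q6 1.82 t 32.8 F [ 0.2  0.4 -1.5] op 0.0374
inc [24.44  9.14  0.92] turn 0.222
```

play_rows(increments=[[[4,1.5,0,0.05],[9,3.5,0,0.1],[14,5.5,0,0.15],[19,7.5,0,0.2],[24.4,9.1,0,0.222]]])

```text
t: 33.3
tool_pos: [0.5104, 0.1167, 0.1788]
orientation: [2.239, -2.152, -0.025]
force: [0.8, 0.2, -2.7]
opening: 0.038
```

Run:
```python
from terms import *
go(.5143,-.2051,.13,-1.53)
```

```text
pos [0.5104 0.1167 0.1788] yaw -1.531 tilt [-0.036 -0.015 -0.999] q6 1.67 t 33.3 F [ 0.8  0.2 -2.7] op 0.038
inc [32.1   0.7   5.33] turn -0.001
```

play_rows(increments=[[[4.5,0,0,0],[9,0.2,0,0],[14,0.3,1,0],[19,0.5,1,0],[24,0.5,2,0]]])

```text
t: 33.8
tool_pos: [0.5143, -0.1238, 0.1635]
orientation: [2.24, -2.153, -0.022]
force: [1.5, -0.1, -1.6]
opening: 0.038
```

Run:
```python
from terms import *
go(.5143,-.2051,.09,-1.53)
```

```text
pos [ 0.5143 -0.1238  0.1635] yaw -1.531 tilt [-0.034 -0.015 -0.999] q6 1.22 t 33.8 F [ 1.5 -0.1 -1.6] op 0.038
inc [8.02 0.06 7.47] turn -0.001
```

play_rows(increments=[[[4,0,1,0],[8,0,4,0],[8,0,7.5,0],[8,0,7.5,0],[8,0,7.5,0]]])

```text
t: 34.3
tool_pos: [0.514, -0.2042, 0.0893]
orientation: [2.239, -2.152, -0.026]
force: [-0.1, -0.9, -1.3]
opening: 0.0375
```

Run:
```python
from terms import *
go(.5143,-.2051,.06,-1.53)
c,p,d=shot('wrist','w30')
```

```text
pos [ 0.514  -0.2042  0.0893] yaw -1.531 tilt [-0.037 -0.014 -0.999] q6 1.09 t 34.3 F [-0.1 -0.9 -1.3] op 0.0375
inc [ 0.06 -0.14  2.92] turn -0.001
```

View pics/w30.png

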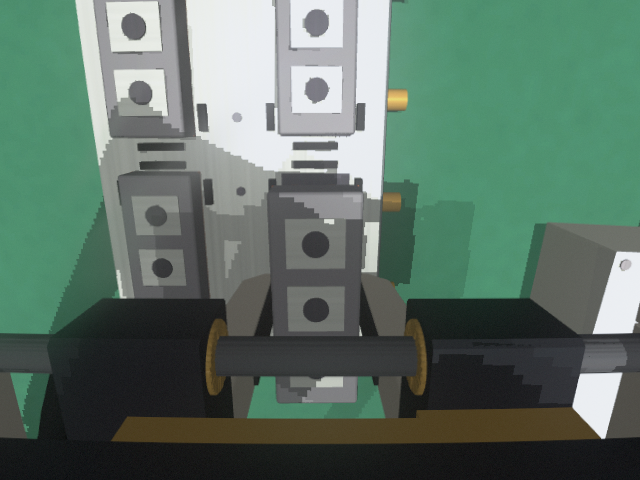

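play_rows(increments=[[[0.06,-0.1,1.5,0],[0.06,-0.14,3,0],[0.06,-0.2,4.2,0],[0.06,-0.2,4.2,0]]])

```text
t: 34.75
tool_pos: [0.5142, -0.2044, 0.0461]
orientation: [2.241, -2.15, -0.028]
force: [-0.3, -0.2, -2.2]
opening: 0.0377
```

Run:
```python
from terms import *
go(.5143,-.2051,.043,-1.53)
c,p,d=shot('wrist','w31')
```

```text
pos [ 0.5142 -0.2044  0.0461] yaw -1.529 tilt [-0.038 -0.013 -0.999] q6 1.09 t 34.75 F [-0.3 -0.2 -2.2] op 0.0377
inc [ 0.07 -0.02  0.31] turn 0.001
```

View pics/w31.png

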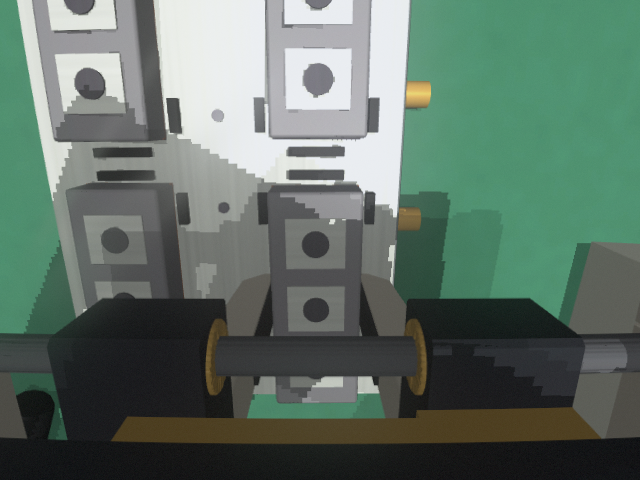

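play_rows(increments=[[[0.05,0,0.15,0],[0.05,0,0.3,0],[0.05,0,0.4,0],[0.05,0,0.4,0]]])

```text
t: 35.2
tool_pos: [0.5148, -0.2054, 0.0433]
orientation: [2.241, -2.151, -0.026]
force: [-0.6, -0.3, -2.3]
opening: 0.0377
```

play_rows(increments=[[[0,0,0,0],[0,0,0,0],[0,0,0,0]]], jaw=5.5)

```text
t: 35.5
tool_pos: [0.5151, -0.2056, 0.0437]
orientation: [2.241, -2.151, -0.025]
force: [0.5, -1.3, -0.1]
opening: 0.054
```

play_rows(increments=[[[0,0,-3,0],[0,0,-7,0],[0,4,-11,0],[3,7,-14,0],[6,7,-14,0]]])

```text
t: 36.0
tool_pos: [0.4531, -0.2674, 0.1926]
orientation: [2.243, -2.15, -0.013]
force: [1.3, -0.6, -0.0]
opening: 0.0549
```

Run:
```python
from terms import *
c,p,d=shot('wrist','w32')
go(.42,-.37,.22,-1.5708)
```

```text
pos [ 0.4528 -0.2725  0.1918] yaw -1.531 tilt [-0.03  -0.022 -0.999] q6 0.92 t 36.05 F [-3.1 -2.   1.1] op 0.055
inc [ 9.67  3.74 -2.51] turn 0.04
```

View pics/w32.png

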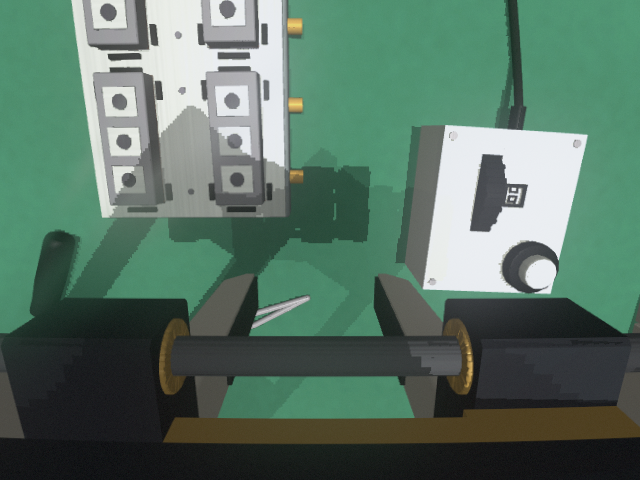

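play_rows(increments=[[[5,2,0,0.04],[9,4,0,0.04],[12.5,5,2,0.04],[12.5,5,2,0.04],[12.5,5,2,0.04]]])

```text
t: 36.55
tool_pos: [0.4064, -0.4, 0.1749]
orientation: [2.193, -2.199, -0.012]
force: [0.4, -0.0, -0.0]
opening: 0.0551
```

Run:
```python
from terms import *
c,p,d=shot('wrist','w33'); np.save('pics/w33d.npy',d); np.save('pics/w33c.npy',c,allow_pickle=True)
go(.42,-.40,.16,-1.5708)
```

```text
pos [ 0.4071 -0.3994  0.1756] yaw -1.572 tilt [-0.031 -0.021 -0.999] q6 0.74 t 36.6 F [0.1 0.2 0.5] op 0.0548
inc [ 0.03 -1.33  1.52] turn -0.001
```

View pics/w33.png

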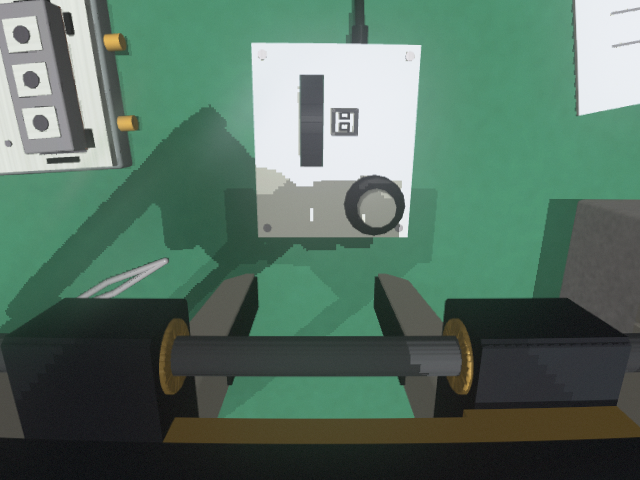

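Run:
```python
from terms import *
p=cv2.imread('pics/w33.png'); c=np.load('pics/w33c.npy',allow_pickle=True).item(); d=np.load('pics/w33d.npy')
cv2.imwrite('pics/c5.png',cv2.resize(p[60:180,285:405],None,fx=5,fy=5,interpolation=cv2.INTER_CUBIC))
w=cv2.inRange(cv2.cvtColor(p,cv2.COLOR_BGR2GRAY),150,255); m=np.zeros_like(w); m[30:250,235:430]=255
g=cv2.bitwise_not(cv2.inRange(cv2.cvtColor(p,cv2.COLOR_BGR2HSV),(60,60,30),(95,255,255)))
print('box corners',pts(c,[(251,44),(421,46),(409,237),(257,237)],.062).round(4))
print('wheel',pts(c,[(300,75),(323,75),(300,166),(323,166)],.062).round(4))
print('window',pts(c,[(345,121.5)],.062).round(4),'button',pts(c,[(379,207)],.085).round(4))
def dp(u,v):
    x=cv2.undistortPoints(np.array([[[u,v]]],float),c['K'],np.array([c['k1'],0,0,0,0.]))[0,0]
    return (c['eye']+c['R']@(np.array([x[0],-x[1],-1])*d[int(v),int(u)])).round(4)
for uv in [(280,100),(380,100),(311,121),(311,80),(379,207),(372,210),(352,200),(345,109)]: print(uv,dp(*uv))
```

```text
box corners [[ 0.5331 -0.3612  0.062 ]
 [ 0.5324 -0.4709  0.062 ]
 [ 0.4033 -0.4712  0.062 ]
 [ 0.4042 -0.3595  0.062 ]]
wheel [[ 0.5143 -0.3924  0.062 ]
 [ 0.5143 -0.4074  0.062 ]
 [ 0.4553 -0.3916  0.062 ]
 [ 0.4552 -0.4076  0.062 ]]
window [[ 0.485  -0.4223  0.062 ]] button [[ 0.4308 -0.4435  0.085 ]]
(280, 100) [ 0.4989 -0.3788  0.0604]
(380, 100) [ 0.4989 -0.4457  0.0608]
(311, 121) [ 0.4851 -0.3993  0.0773]
(311, 80) [ 0.5111 -0.3995  0.0637]
(379, 207) [ 0.4305 -0.4438  0.0837]
(372, 210) [ 0.4285 -0.4393  0.0836]
(352, 200) [ 0.4334 -0.427   0.0737]
(345, 109) [ 0.493  -0.4222  0.0622]
```

View pics/c5.png

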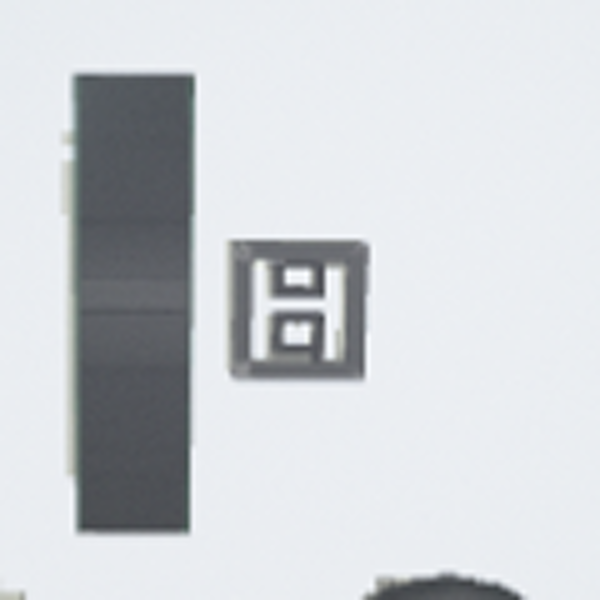

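play_rows(increments=[[[1.5,0,3,0],[2,0,6,0],[2,0,6,0],[2,0,6,0]]], jaw=3.5)

```text
t: 37.0
tool_pos: [0.4058, -0.4193, 0.1164]
orientation: [2.196, -2.196, -0.012]
force: [0.1, 0.1, 0.5]
opening: 0.0352
```

Run:
```python
from terms import *
c,p,d=shot('wrist','w34'); np.save('pics/w34c.npy',c,allow_pickle=True)
go(.42,-.40,.16,-1.5708)
u,v=proj(c,[.485,-.4223,.062])[0].astype(int); print(u,v)
cv2.imwrite('pics/c6.png',cv2.resize(p[max(v-30,0):v+30,u-35:u+35],None,fx=10,fy=10,interpolation=cv2.INTER_CUBIC))
```

```text
pos [ 0.4064 -0.4201  0.1177] yaw -1.57 tilt [-0.029 -0.022 -0.999] q6 0.71 t 37.05 F [ 0.6  0.1 -0. ] op 0.0348
inc [-1.92 -1.24 -4.31] turn 0.0
319 118
```

View pics/w34.png

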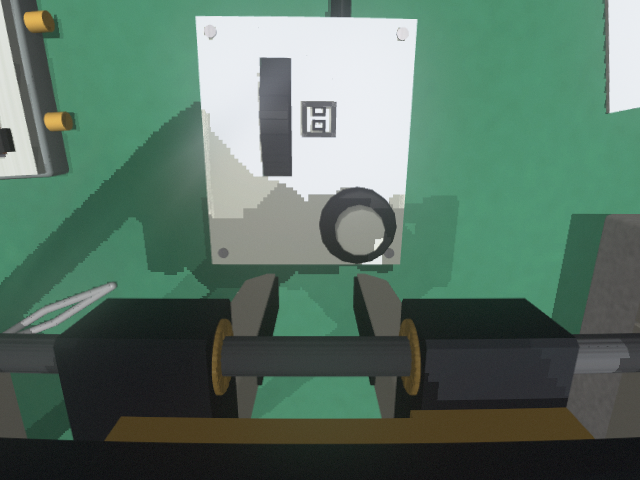

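View pics/c6.png

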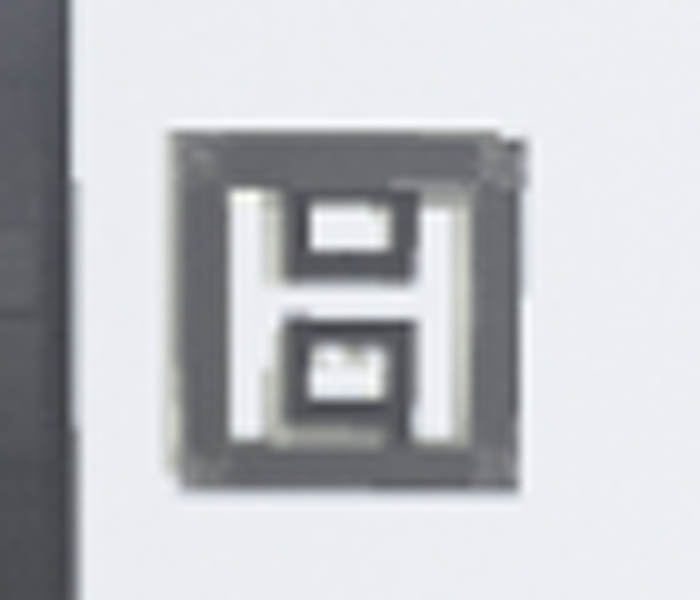

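Run:
```python
from terms import *
go(.502,-.3998,.105,-1.5708)
```

```text
pos [ 0.4064 -0.4201  0.1177] yaw -1.57 tilt [-0.029 -0.022 -0.999] q6 0.71 t 37.05 F [ 0.6  0.1 -0. ] op 0.0348
inc [-2.06 -9.6   0.94] turn 0.0
```

play_rows(increments=[[[-1,-4,0,0],[-2.1,-8,0.5,0],[-2.1,-9.6,0.9,0],[-2.1,-9.6,0.9,0],[-2.1,-9.6,0.9,0]]])

```text
t: 37.55
tool_pos: [0.5027, -0.3994, 0.1071]
orientation: [2.197, -2.194, -0.006]
force: [-0.6, 0.1, -0.7]
opening: 0.0348
```

Run:
```python
from terms import *
go(.502,-.3998,.078,-1.5708)
c,p,d=shot('wrist','w35'); np.save('pics/w35c.npy',c,allow_pickle=True)
```

```text
pos [ 0.5027 -0.3994  0.1071] yaw -1.569 tilt [-0.028 -0.023 -0.999] q6 0.85 t 37.55 F [-0.6  0.1 -0.7] op 0.0348
inc [-0.02 -0.01  2.91] turn 0.002
```

View pics/w35.png

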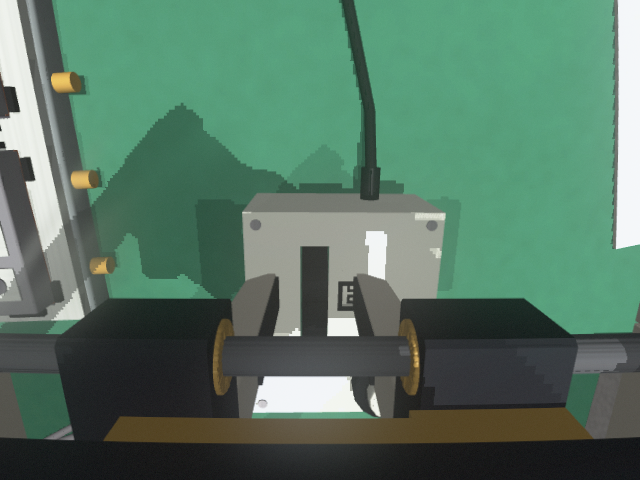

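play_rows(increments=[[[0,0,1.5,0],[0,0,2.8,0],[0,0,2.8,0]]])

```text
t: 37.9
tool_pos: [0.4989, -0.3992, 0.0755]
orientation: [2.195, -2.196, -0.014]
force: [0.5, 0.6, -0.6]
opening: 0.0349
```

play_rows(increments=[[[0,0,0,0],[0,0,0,0],[0,0,0,0]]], jaw=0.8, squeeze=8)

```text
t: 38.2
tool_pos: [0.4989, -0.3993, 0.0757]
orientation: [2.195, -2.196, -0.014]
force: [-0.4, 1.4, 0.6]
opening: 0.0157
```

Run:
```python
from terms import *
go(.466,-.3998,.079,-1.5708)
c,p,d=shot('wrist','w36')
cv2.imwrite('pics/c7.png',cv2.resize(p[230:330,280:420],None,fx=5,fy=5,interpolation=cv2.INTER_CUBIC))
```

```text
pos [ 0.4989 -0.3993  0.0757] yaw -1.571 tilt [-0.032 -0.019 -0.999] q6 0.85 t 38.2 F [-0.4  1.4  0.6] op 0.0157
inc [ 0.06  3.3  -0.22] turn -0.0
```

View pics/c7.png

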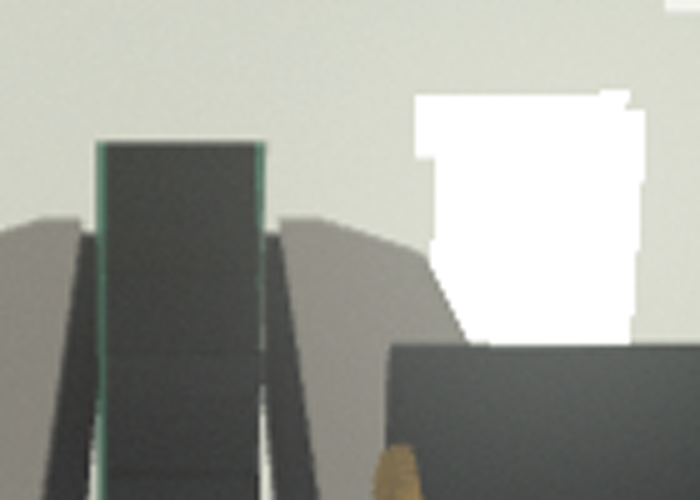

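play_rows(increments=[[[0,0,0,0],[0,0,0,0]]])

```text
t: 38.45
tool_pos: [0.499, -0.3994, 0.0758]
orientation: [2.195, -2.196, -0.014]
force: [-0.5, -1.2, -2.3]
opening: 0.0141
```

play_rows(increments=[[[0,0.6,0,0],[0,1.2,0,0],[0,1.8,0,0],[0,2.4,0,0],[0,3,0,0]]])

```text
t: 38.95
tool_pos: [0.4682, -0.3991, 0.0758]
orientation: [2.195, -2.196, -0.015]
force: [6.7, -2.3, -8.1]
opening: 0.014
```

Run:
```python
from terms import *
go(.466,-.3998,.079,-1.5708)
c,p,d=shot('wrist','w37')
cv2.imwrite('pics/c8.png',cv2.resize(p[150:330,250:450],None,fx=4,fy=3.3,interpolation=cv2.INTER_CUBIC)[:600])
```

```text
pos [ 0.4682 -0.3991  0.0758] yaw -1.571 tilt [-0.033 -0.019 -0.999] q6 0.82 t 38.95 F [ 6.7 -2.3 -8.1] op 0.014
inc [ 0.07  0.23 -0.31] turn -0.0
```

View pics/c8.png

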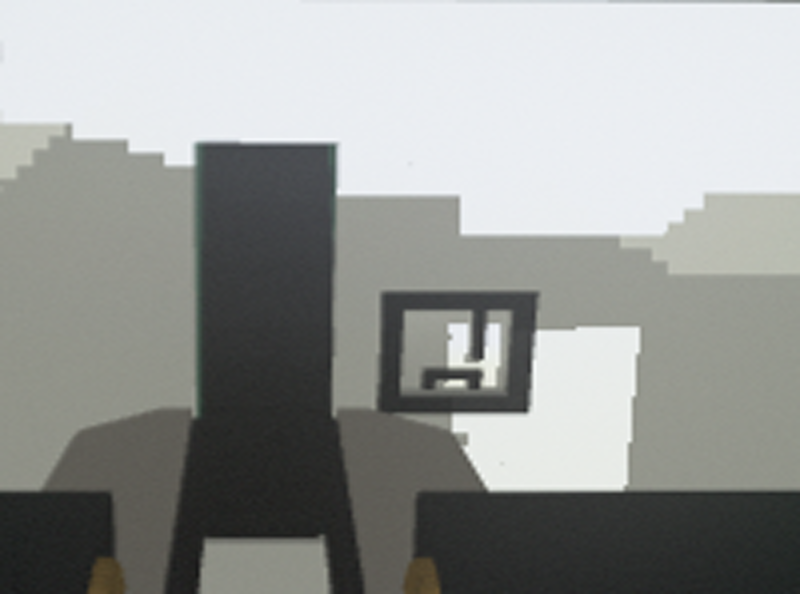

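play_rows(increments=[[[0,0,0,0],[0,0,0,0],[0,-1.5,0,0],[0,-3.3,0,0],[0,-3.3,0,0]]], jaw=2.6)

```text
t: 39.5
tool_pos: [0.5016, -0.3993, 0.0748]
orientation: [2.195, -2.195, -0.015]
force: [-0.8, -0.4, 0.7]
opening: 0.0263
```

play_rows(increments=[[[0,0,0,0],[0,0,0,0],[0,0,0,0],[0,0,0,0]]], jaw=0.8, squeeze=12)

```text
t: 39.9
tool_pos: [0.501, -0.3994, 0.0747]
orientation: [2.194, -2.196, -0.015]
force: [-0.7, -0.2, -0.3]
opening: 0.014
```

play_rows(increments=[[[0,0.6,0,0],[0,1.2,0,0],[0,1.8,0,0],[0,2.4,0,0],[0,3.2,0,0]]])

```text
t: 40.4
tool_pos: [0.4692, -0.3992, 0.0753]
orientation: [2.195, -2.196, -0.013]
force: [8.7, -2.6, -10.5]
opening: 0.0137
```

Run:
```python
from terms import *
go(.466,-.3998,.079,-1.5708)
c,p,d=shot('wrist','w38')
cv2.imwrite('pics/c9.png',cv2.resize(p[220:290,320:410],None,fx=6,fy=6,interpolation=cv2.INTER_CUBIC)[:600])
```

```text
pos [ 0.4692 -0.3992  0.0753] yaw -1.571 tilt [-0.032 -0.02  -0.999] q6 0.82 t 40.4 F [  8.7  -2.6 -10.5] op 0.0137
inc [ 0.07  0.33 -0.35] turn -0.0
```

View pics/c9.png

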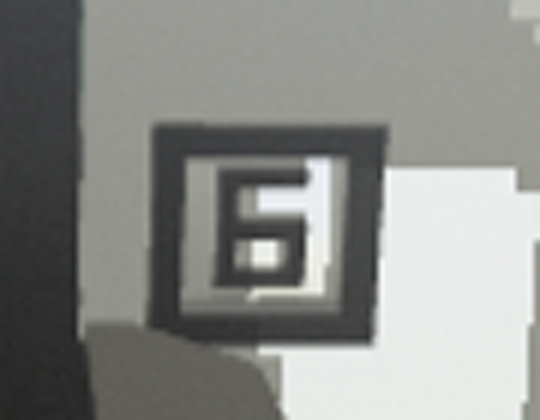

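play_rows(increments=[[[0,0,0,0],[0,0,0,0],[0,-1.5,0,0],[0,-3.2,0,0],[0,-3.2,0,0]]], jaw=2.6)

```text
t: 40.95
tool_pos: [0.5011, -0.3992, 0.074]
orientation: [2.196, -2.195, -0.015]
force: [0.4, 0.1, -0.3]
opening: 0.0259
```

play_rows(increments=[[[0,0,0,0],[0,0,0,0],[0,0,0,0],[0,0,0,0]]], jaw=0.8)

```text
t: 41.35
tool_pos: [0.5005, -0.3994, 0.074]
orientation: [2.195, -2.195, -0.015]
force: [-1.4, -1.5, -1.8]
opening: 0.014
```

play_rows(increments=[[[0,0.6,0,0],[0,1.2,0,0],[0,1.8,0,0],[0,2.4,0,0],[0,3.2,0,0]]])

```text
t: 41.85
tool_pos: [0.4687, -0.3991, 0.0745]
orientation: [2.196, -2.196, -0.013]
force: [8.5, -2.3, -10.9]
opening: 0.0138
```

Run:
```python
from terms import *
go(.466,-.3998,.079,-1.5708)
c,p,d=shot('wrist','w39')
cv2.imwrite('pics/c10.png',cv2.resize(p[220:290,320:410],None,fx=6,fy=6,interpolation=cv2.INTER_CUBIC)[:600])
```

```text
pos [ 0.4687 -0.3991  0.0745] yaw -1.571 tilt [-0.032 -0.02  -0.999] q6 0.82 t 41.85 F [  8.5  -2.3 -10.9] op 0.0138
inc [ 0.07  0.29 -0.44] turn 0.0
```

View pics/c10.png

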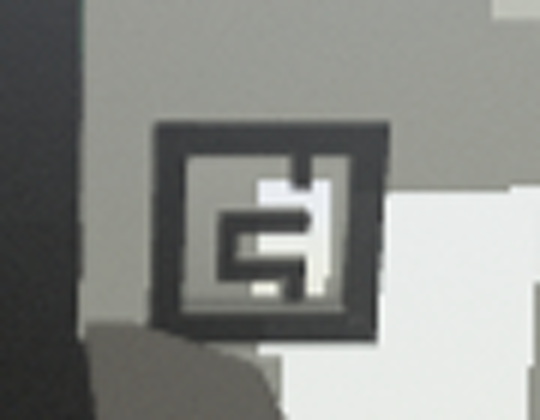

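play_rows(increments=[[[0,0,0,0],[0,0,0,0],[0,-1.5,0,0],[0,-2.6,0,0],[0,-2.6,0,0]]], jaw=2.6)

```text
t: 42.4
tool_pos: [0.4948, -0.3994, 0.0738]
orientation: [2.196, -2.195, -0.013]
force: [2.8, -0.7, 4.3]
opening: 0.0256
```

play_rows(increments=[[[0,0,0,0],[0,0,0,0],[0,0,0,0],[0,0,0,0]]], jaw=0.8)

```text
t: 42.8
tool_pos: [0.4948, -0.3994, 0.0737]
orientation: [2.196, -2.196, -0.013]
force: [1.5, 0.1, 1.1]
opening: 0.0138
```

play_rows(increments=[[[0,0.5,0,0],[0,0.9,0,0],[0,1.3,0,0],[0,1.6,0,0],[0,1.6,0,0]]])

```text
t: 43.3
tool_pos: [0.478, -0.3993, 0.074]
orientation: [2.196, -2.196, -0.014]
force: [1.5, 0.0, 1.5]
opening: 0.0139
```

Run:
```python
from terms import *
go(.466,-.3998,.079,-1.5708)
c,p,d=shot('wrist','w40')
cv2.imwrite('pics/c11.png',cv2.resize(p[230:310,315:405],None,fx=6,fy=6,interpolation=cv2.INTER_CUBIC)[:600])
```

```text
pos [ 0.478  -0.3993  0.074 ] yaw -1.571 tilt [-0.032 -0.019 -0.999] q6 0.83 t 43.3 F [1.5 0.  1.5] op 0.0139
inc [ 0.06  1.22 -0.46] turn 0.0
```

View pics/c11.png

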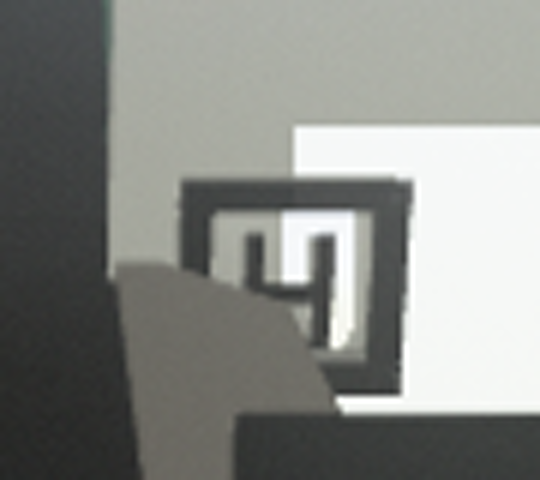

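play_rows(increments=[[[0,0,0,0],[0,0,0,0],[0,0,-2,0],[0,3,-4.5,0],[0,8,-4.5,0]]], jaw=3)

```text
t: 43.85
tool_pos: [0.4018, -0.3999, 0.1252]
orientation: [2.198, -2.193, -0.005]
force: [0.2, -1.2, 0.5]
opening: 0.0301
```

play_rows(increments=[[[0,0,0,0],[0,0,0,0]]], jaw=0)

```text
t: 44.05
tool_pos: [0.4008, -0.4001, 0.1253]
orientation: [2.196, -2.194, -0.005]
force: [0.2, -0.3, 0.3]
opening: 0.0185
```

Run:
```python
from terms import *
go(.4308,-.4430,.13,-1.5708)
c,p,d=shot('wrist','w41'); np.save('pics/w41c.npy',c,allow_pickle=True)
u,v=proj(c,[.485,-.4223,.062])[0].astype(int); print(u,v,c['eye'])
cv2.imwrite('pics/c12.png',cv2.resize(p[max(v-30,0):v+30,u-35:u+35],None,fx=10,fy=10,interpolation=cv2.INTER_CUBIC))
```

```text
pos [ 0.4008 -0.4001  0.1253] yaw -1.57 tilt [-0.029 -0.024 -0.999] q6 0.73 t 44.05 F [ 0.2 -0.3  0.3] op 0.0185
inc [ 4.31 -2.98 -0.46] turn 0.001
353 109 [ 0.47534991 -0.39640885  0.2775047 ]
```

View pics/w41.png

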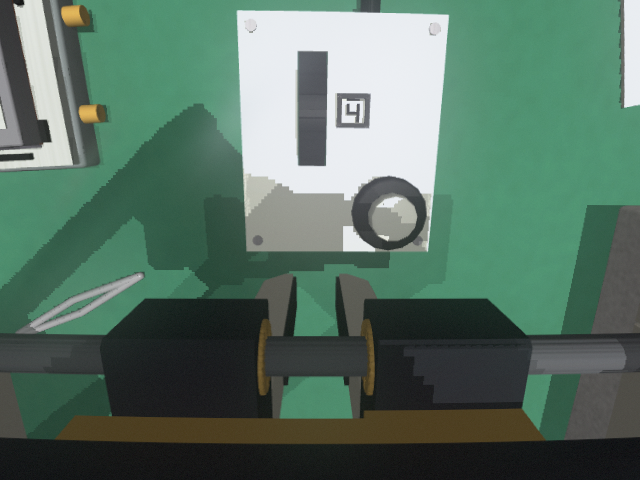

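View pics/c12.png

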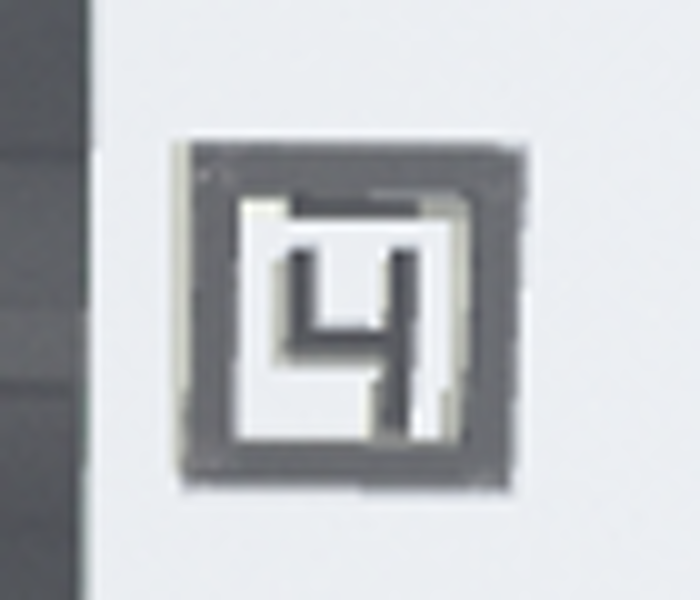

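Run:
```python
from terms import *
go(.484,-.3994,.105,-1.5708)
```

```text
pos [ 0.4018 -0.4002  0.1254] yaw -1.569 tilt [-0.028 -0.024 -0.999] q6 0.73 t 44.1 F [ 1.2 -0.1 -0.3] op 0.0142
inc [-0.12 -8.28  1.81] turn 0.002
```

play_rows(increments=[[[0,-4,0,0],[0,-8.3,1,0],[0,-8.3,2,0],[0,-8.3,2,0],[0,-8.3,2,0]]], jaw=3)

```text
t: 44.6
tool_pos: [0.4839, -0.4003, 0.1025]
orientation: [2.197, -2.193, -0.006]
force: [-0.5, -0.5, 0.3]
opening: 0.0299
```

Run:
```python
from terms import *
go(.484,-.3994,.075,-1.5708)
```

```text
pos [ 0.4839 -0.4003  0.1025] yaw -1.568 tilt [-0.029 -0.024 -0.999] q6 0.83 t 44.6 F [-0.5 -0.5  0.3] op 0.0299
inc [-0.15 -0.09  2.74] turn 0.003
```

play_rows(increments=[[[-0.1,0,1.4,0],[-0.1,0,2.6,0],[-0.1,0,2.6,0],[-0.1,0,2.6,0]]])

```text
t: 45.0
tool_pos: [0.4824, -0.3997, 0.076]
orientation: [2.197, -2.193, -0.008]
force: [0.6, -0.6, 0.2]
opening: 0.0298
```

play_rows(increments=[[[0,0,0,0],[0,0,0,0],[0,0,0,0],[0,0,0,0]]], jaw=0.8)

```text
t: 45.4
tool_pos: [0.4825, -0.3994, 0.0763]
orientation: [2.197, -2.193, -0.009]
force: [-0.4, 4.4, 3.4]
opening: 0.0139
```

play_rows(increments=[[[0,-0.1,0,0],[0,-0.2,0,0],[0,-0.25,0,0],[0,-0.25,0,0]]])

```text
t: 45.8
tool_pos: [0.4849, -0.3993, 0.0762]
orientation: [2.197, -2.193, -0.009]
force: [-4.2, 1.8, 4.2]
opening: 0.0139
```

play_rows(increments=[[[0,0,0,0],[0,0,0,0],[0,0,-2,0],[0,3,-4.5,0],[0,8,-4.5,0]]], jaw=3)

```text
t: 46.3
tool_pos: [0.4094, -0.4004, 0.1278]
orientation: [2.2, -2.19, 0.004]
force: [-1.4, -2.5, 1.4]
opening: 0.03
```

play_rows(increments=[[[0,0,0,0],[0,0,0,0]]], jaw=0)

```text
t: 46.5
tool_pos: [0.4091, -0.4009, 0.1284]
orientation: [2.198, -2.192, 0.007]
force: [0.8, 0.6, 0.2]
opening: 0.0186
```

Run:
```python
from terms import *
c,p,d=shot('wrist','w42'); np.save('pics/w42c.npy',c,allow_pickle=True)
go(.4308,-.4430,.13,-1.5708)
u,v=proj(c,[.485,-.4223,.062])[0].astype(int); print(u,v,c['eye'])
cv2.imwrite('pics/c13.png',cv2.resize(p[max(v-30,0):v+30,u-35:u+35],None,fx=10,fy=10,interpolation=cv2.INTER_CUBIC))
```

```text
pos [ 0.41   -0.401   0.1285] yaw -1.567 tilt [-0.023 -0.029 -0.999] q6 0.74 t 46.55 F [0.2 0.2 0.8] op 0.0143
inc [ 4.21 -2.07 -0.07] turn 0.004
350 126 [ 0.48284987 -0.39630815  0.28105986]
```

View pics/c13.png

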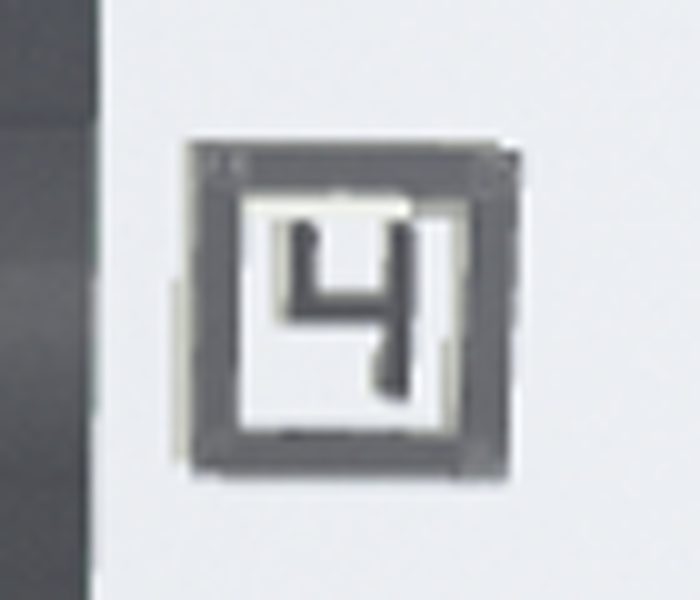

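Run:
```python
from terms import *
c,p,d=shot('top','t2')
cv2.imwrite('pics/c14.png',cv2.resize(p[160:340,110:510],None,fx=2,fy=2,interpolation=cv2.INTER_CUBIC))
```

```text
(no output)
```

View pics/c14.png

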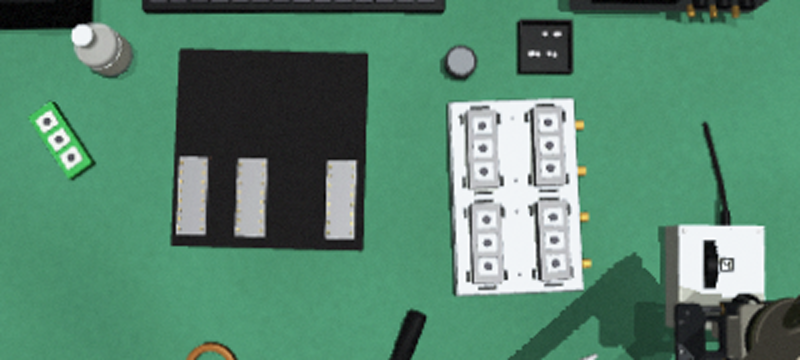

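View pics/w42.png

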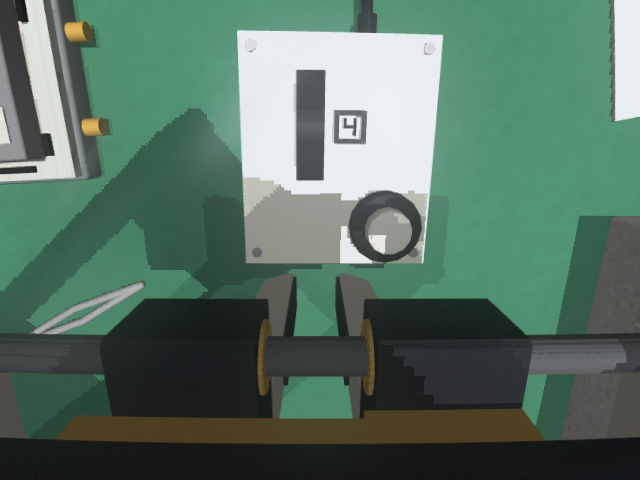

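Run:
```python
from terms import *
c=np.load('pics/w42c.npy',allow_pickle=True).item()
P=pts(c,[(392,228)],.084)[0]; print(P)
go(P[0],-.4436,.102,-1.5708)
```

```text
[ 0.43186297 -0.44380413  0.084     ]
pos [ 0.4103 -0.4009  0.1284] yaw -1.566 tilt [-0.023 -0.029 -0.999] q6 0.74 t 46.6 F [ 0.8 -0.   0.2] op 0.011
inc [ 4.2  -2.2   2.71] turn 0.005
```

play_rows(increments=[[[2,-1,0,0],[4.2,-2.2,1,0],[4.2,-2.2,2.4,0],[4.2,-2.2,2.4,0],[4.2,-2.2,2.4,0]]])

```text
t: 47.1
tool_pos: [0.4318, -0.4423, 0.1039]
orientation: [2.201, -2.19, 0.003]
force: [-0.2, 0.4, 0.4]
opening: 0.0006
```

Run:
```python
from terms import *
go(.4315,-.4437,.090,-1.5708)
```

```text
pos [ 0.4318 -0.4423  0.1039] yaw -1.566 tilt [-0.025 -0.027 -0.999] q6 0.72 t 47.1 F [-0.2  0.4  0.4] op 0.0006
inc [ 0.1 -0.   1.4] turn 0.005
```

play_rows(increments=[[[0.1,0,0.4,0],[0.1,0,0.8,0],[0.1,0,1.1,0],[0.1,0,1.3,0],[0.1,0,1.4,0]]])

```text
t: 47.6
tool_pos: [0.4318, -0.4435, 0.0903]
orientation: [2.201, -2.19, 0.003]
force: [0.7, 1.8, 2.8]
opening: 0.0007
```

play_rows(increments=[[[0,0,0.1,0],[0,0,0.2,0],[0,0,0.2,0]]])

```text
t: 47.9
tool_pos: [0.4319, -0.4436, 0.0893]
orientation: [2.201, -2.19, 0.004]
force: [-1.3, 4.9, 9.8]
opening: 0.0005
```

play_rows(increments=[[[0,0,0.15,0],[0,0,0.15,0]]])

```text
t: 48.1
tool_pos: [0.4319, -0.4436, 0.0892]
orientation: [2.201, -2.19, 0.004]
force: [-2.8, 6.6, 12.4]
opening: 0.001
```

play_rows(increments=[[[0,0,-1,0],[0,0,-3,0],[0,2,-7,0],[0,5,-11,0],[0,5,-14,0]]])

```text
t: 48.6
tool_pos: [0.383, -0.4408, 0.2333]
orientation: [2.198, -2.191, 0.006]
force: [0.5, -1.4, 0.5]
opening: 0.0006
```

play_rows(increments=[[[0,0,0,0],[0,0,0,0]]])

```text
t: 48.8
tool_pos: [0.383, -0.4417, 0.2347]
orientation: [2.197, -2.191, 0.011]
force: [-0.1, 0.0, 0.2]
opening: 0.0005
```

Run:
```python
from terms import *
c,p,d=shot('wrist','w43'); shot('top','t3')
u,v=proj(c,[.485,-.4223,.062])[0].astype(int)
a=cv2.resize(p[max(v-30,0):v+30,u-35:u+35],None,fx=8,fy=8,interpolation=cv2.INTER_CUBIC); cv2.imwrite('pics/c15.png',a)
t=cv2.imread('pics/t3.png'); cv2.imwrite('pics/c16.png',cv2.resize(t[160:340,110:510],None,fx=2,fy=2,interpolation=cv2.INTER_CUBIC))
u,v=proj(c,[.4315,-.4437,.084])[0].astype(int)
x=cv2.undistortPoints(np.array([[[u,v]]],float),c['K'],np.array([c['k1'],0,0,0,0.]))[0,0]
print('button',(c['eye']+c['R']@(np.array([x[0],-x[1],-1])*d[v,u])).round(4))
print(read_state()['t'],read_state()['force'])
```

```text
button [ 0.4318 -0.4436  0.083 ]
48.9 [-0.35001695  0.10110015 -0.15818564]
```

View pics/c15.png

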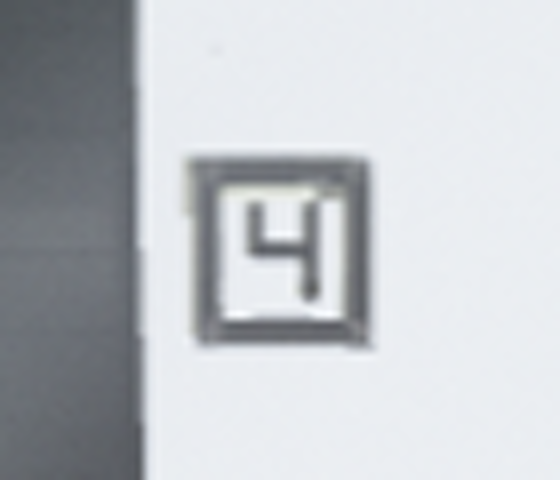

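View pics/c16.png

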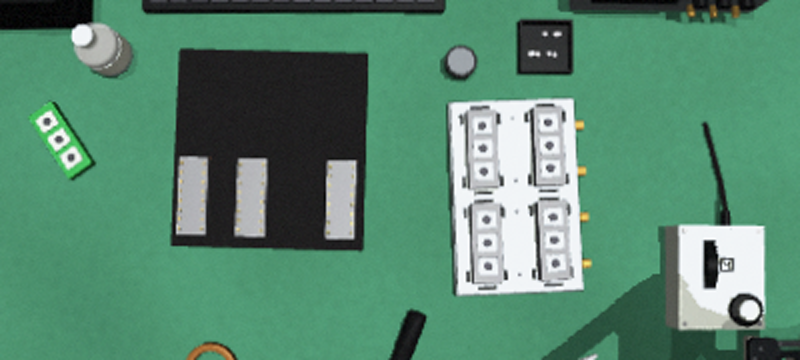

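```bash
python3 -c "
from plant import *
close_job()"
```

```text
the job is handed in; nothing more can be done
```

The job is done and handed in at about 49 s of the 210 s allowed; no verdict was reported.

- **Modules:** I pushed the three three-terminal modules clear of the row along the bare foam, then lifted each into its own nest. The one on the bench was knocked about 4 cm partway through. I found it again and put it in the fourth nest. The last top view shows all four lying flat between the ribs.
- **What had to stay put:** the pin-type modules, loupe, screw tray and green look-alike look unmoved in the before and after pictures. I judged this by eye and did not measure it.
- **Thumbwheel:** it stood between 8 and 9, and I rolled it to 4. It first stopped about 0.1 digit low, so I moved it forward a little. The last check shows the 4 within about 1% of a digit of the window's middle.
- **Start button:** I pressed it after everything was loaded and set. The force rose to 12 N with almost no further movement, against about 4 N at full travel, so it was fully down. Depth then read its top at 0.083 m, about where it was before the press (0.084 m).

**Irregularities:**
- The tool drifted to about 2.5° of tilt during the run. While I was pushing the third row module, the closed fingertips briefly pressed on the foam with about 35 N. I raised them 5 mm and carried on, and nothing shifted that I could see.
- My first grip on the bench module was too shallow, so I gripped it again lower before lifting.

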